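Count the colonies on the monitoring plates and sort the plates

TASK

Lay out all the plates from the blue mat on the light pad, then count the colonies by pressing the counting pen's sprung nib lightly onto each green dot: the plate with fewest colonies first and so on up, and on each plate clockwise from the red line so that none is counted twice. Then plates with three or more colonies belong in the red tray and those with fewer, or none, in the grey tray, flat on the tray's floor and not stacked, and the pen upright in its stand. Leave the other things on the bench where they are.

Things in the scene. Friction and masses are not known exactly. Their poses are not given: they have to be found in the camera images.
- plate_a_mid (a point): closed clear culture plate, 60 mm across and 16.5 mm high, 30 g, lid down, amber under its flat clear upper face, with one dark green colony; a red marker line, 9 x 3 mm, on the upper face at the rim (along the plate's own +x). Point at the plate's centre, 8.25 mm above its underside, z up. None if it is absent
- colony_a1 (a point): first colony of that plate going clockwise (seen from above) from the red line: dark green dot, 10 mm across, 16 mm from the plate's centre; point on the plate's upper face at the dot's centre (plate_a). None if absent
- plate_b_mid (a point): closed clear culture plate, 60 mm across and 16.5 mm high, 30 g, lid down, amber under its flat clear upper face, with three dark green colonies; a red marker line, 9 x 3 mm, on the upper face at the rim (along the plate's own +x). Point at the plate's centre, 8.25 mm above its underside, z up. None if it is absent
- colony_b1 (a point): first colony of that plate going clockwise (seen from above) from the red line: dark green dot, 10 mm across, 16 mm from the plate's centre; point on the plate's upper face at the dot's centre (plate_b). None if absent
- colony_b2 (a point): second colony of that plate going clockwise (seen from above) from the red line: dark green dot, 10 mm across, 16 mm from the plate's centre; point on the plate's upper face at the dot's centre (plate_b). None if absent
- colony_b3 (a point): third colony of that plate going clockwise (seen from above) from the red line: dark green dot, 10 mm across, 16 mm from the plate's centre; point on the plate's upper face at the dot's centre (plate_b). None if absent
- plate_c_mid (a point): closed clear culture plate, 60 mm across and 16.5 mm high, 30 g, lid down, amber under its flat clear upper face, with four dark green colonies; a red marker line, 9 x 3 mm, on the upper face at the rim (along the plate's own +x). Point at the plate's centre, 8.25 mm above its underside, z up. None if it is absent
- colony_c1 (a point): first colony of that plate going clockwise (seen from above) from the red line: dark green dot, 10 mm across, 16 mm from the plate's centre; point on the plate's upper face at the dot's centre (plate_c). None if absent
- colony_c2 (a point): second colony of that plate going clockwise (seen from above) from the red line: dark green dot, 10 mm across, 16 mm from the plate's centre; point on the plate's upper face at the dot's centre (plate_c). None if absent
- colony_c3 (a point): third colony of that plate going clockwise (seen from above) from the red line: dark green dot, 10 mm across, 16 mm from the plate's centre; point on the plate's upper face at the dot's centre (plate_c). None if absent
- colony_c4 (a point): fourth colony of that plate going clockwise (seen from above) from the red line: dark green dot, 10 mm across, 16 mm from the plate's centre; point on the plate's upper face at the dot's centre (plate_c). None if absent
- plate_d_mid (a point): closed clear culture plate, 60 mm across and 16.5 mm high, 30 g, lid down, amber under its flat clear upper face, with no colony; a red marker line, 9 x 3 mm, on the upper face at the rim (along the plate's own +x). Point at the plate's centre, 8.25 mm above its underside, z up. None if it is absent
- pen_grip (a point): counting pen, 70 g, upright in its stand, nib down, z up along it. This point: middle of the round yellow barrel, 16 mm across, reaching 44 mm up and 41 mm down from here. Below it an orange collar 30 mm across, its underside 45 mm below this point (rests on the stand's top when docked); lower barrel 14 mm across to 70 mm below, nose to 85 mm, nib 5 mm across to 100 mm below
- pen_point (a point): end of the nib, 100 mm below pen_grip when the nib is out; moves with the nib
- nib (a joint): how far the nib is pushed into the pen, m: 0 out, 0.005 the stop; light spring, 0.6 N at first, 0.6 N more per mm. A touch counts when the nib is held 1.5 to 4 mm in for a moment, its end on the dot
- pad_top (a point): centre of the upper face of the light pad: flat lit slab, 190 mm (x) by 300 mm (y), 8 mm thick, fixed on the bench. It holds four plates two by two, 92 mm apart along its x and 130 mm along its y
- red_tray_in (a point): centre of the inner floor of the red tray: fixed, inside 125 mm (x) by 200 mm (y), walls 5 mm thick, rim 22 mm above the bench, floor about 5 mm above the bench
- grey_tray_in (a point): centre of the inner floor of the grey tray: same size as the red one
- stand_mouth (a point): centre of the mouth of the pen stand's hole: fixed white block, 60 x 60 mm, 70 mm high; hole 23 mm across right through from the top
- bottle1_mid (a point): bystander: blue-capped bottle 56 mm across, 105 mm high; point half-way up
- bottle2_mid (a point): bystander: blue-capped bottle, as bottle1
- tape_roll: bystander: green roll of tape lying flat, 76 mm across, 19 mm high; origin under its centre
- marker: bystander: marker pen lying flat, 100 mm long; origin under its centre
- timer: bystander: white bench timer, 60 x 60 x 22 mm; origin under its centre
There are look-alikes about, which are no part of the job. Of the things that look like the part that bears grey_tray_in, the larger one is meant.

How it is judged:
By the outcome, as a careful person would: the job done as asked, in the order asked, and still so for the second after the job is handed in, with the robot touching nothing.
Of plate_a, plate_b, plate_c, plate_d only 3 to 4 are there at a start; the rules pass over those that are not, and their reading is None.
At some moment in a run one of plate_a, plate_b, plate_c, plate_d may be knocked a few centimetres aside while the robot is not near it.
It also fails if it takes over 210 s, if anything falls off the work surface, if the arm or the gripper's body presses on something with over 40 N, if the wrist force passes 120 N, or if a joint passes its speed limit or range.

ROBOT

A 7-joint arm with a two-finger parallel gripper is mounted at the origin on the work surface. World frame = base frame: x ahead of the robot, y to its left, z up, the work surface at z = 0. Lengths are in m, angles in rad, forces in N, time in s.
With the tool pointing down it reaches from about 0.4 to 0.9 m from the base axis. Payload 5.5 kg.
Tool frame: the origin (TCP) lies between the finger pads; the fingertips stand 11 mm ahead of it and the grasp point (between the pads) lies 8 mm behind it; x points along the fingers, y is the direction in which the jaws open and shut, and the axes are right-handed (so a half turn about x gives the same grasp; the last joint's range is limited). The gripper opens to 85 mm and grips with 20 to 120 N. Pads are 22 mm wide; open, the fingers measure 114 mm over their backs; the gripper's body (76 mm by 85 mm) begins 54 mm behind the grasp point. The pads swing forward as they close: fully open they stand 13 mm farther back than shut.
Start: joints at [-0.926, 0.501, -0.427, 1.55, 0.221, 1.138, -0.21], TCP at [0.242, 0.603, 0.242] pointing down, gripper open.
Joint ranges: [-2.88, 2.88], [-0.31, 2.03], [-1.54, 1.56], [0.2, 2.42], [-1.41, 4.55], [0.19, 2.02], [-2.57, 2.57]. Speed limits (rad/s): [2.57, 2.57, 3.14, 3.14, 3.14, 3.14, 3.14].

INTERFACE

Orientations are given as a unit quaternion [w, x, y, z].
In Python, from plant import ctrl gives the robot as it stands. The module is installed in compiled form; this text tells all that it offers.
- The arm moves only by the tool send_rows, never from a script. Its argument "commands" is text: rows parted by semicolons, each of 7 numbers parted by spaces: the turn, a rotation vector about the tool's x, y, z in degrees, then the shift along the tool's x, y, z in m, then the closure, from 0 (fully open) to 1 (shut). A call has 1 to 5 rows; each row shifts and turns the commanded pose from where the row before left it, along the tool's axes as they then stand; what a row does not reach is not made up. A row lasts 1/10 s, in which the tool goes at most 50 mm and 8.59 degrees, less where a joint would pass 70% of its speed; a pose out of reach is approached as far as the arm can. A call is refused whole if a number of a shift passes 0.05 or a number of a turn 8.59, either way. A call with a gripper value outside its range is refused whole. The fingers move at their own pace and stop on an object; "force" is the grip in N (left out, the last holds). Time passes only in rows, so rows that do not move let the fingers close. It gives the time, the measured TCP pose, the force and the opening at its end, in the units of the state.
- ctrl.get_state(): the state, without advancing time (a new reading comes with each control period).
- ctrl.read_camera(name): name is "scene" or "top" or "wrist"; returns the picture (420x560x3 uint8, red, green, blue); there is no depth.
- ctrl.get_calibration(name): a dict with "intrinsics" (3x3 intrinsics, pixels), "k1" (the pictures are not rectified: a ray, as slopes to the right and down, at radius r is drawn at 1 + k1 r^2 times it, then the intrinsics apply), "world_to_cam" (4x4, takes a point from world to camera coordinates). Camera axes: x right, y up, looking along -z (the intrinsics and any distortion apply to the point x, -y, -z); pixel columns grow to the right and rows downward; lengths in m; the calibration is good to about 2 mm. A picture is of the moment at which its call begins: read the wrist's pose just before it. get_calibration takes no time and is no camera call; for the wrist camera it gives the pose at the moment of the call.
- ctrl.hand_in(): hands the job in, once; it reports no verdict.
The state is a dict: "time_s": time; "joint_positions": joint angles; "joint_vel": joint speeds; "joint_torque": joint torques, N m; "eef_pos": TCP position; "tool_rot": TCP orientation; "force": force on the tool from outside, world axes, zero at the start; "wrist_torque": the same for the moment, N m; "opening": opening from 0.0 (shut) to 1.0 (fully open).
Only numpy, scipy, OpenCV 4.12 (cv2) and the standard library are available. Lean on these libraries where they do the work, as an engineer would, in place of code of your own. Each camera call takes 0.05 s, during which the arm holds its last target. There are 200 camera calls.

## Working session

There is one attempt and no reset: what is moved stays moved. The work goes in short steps, Python scripts to look and compute and a tool call to move; the robot and the scene stay as the last step left them, time stands still between calls to the robot, and variables do not carry over. Pictures are saved under pics/ and viewed, about 12 in all and at most 16, crops included, and the job is handed in when it is done.

Besides the shell and the picture viewer there is one more tool, called as name(argument=value, ...), one argument or row to a line, values as JSON. send_rows: Moves the arm, as the interface text tells. Its arguments: {"type":"object","properties":{"commands":{"type":"string"},"force":{"type":"number"}},"required":["commands"]}

```bash
ls; mkdir -p pics; cat > h.py <<'E'
import numpy as np, cv2
from plant import ctrl
def snap(n,f):
    c=ctrl.get_calibration(n); im=ctrl.read_camera(n); cv2.imwrite('pics/'+f+'.png',im[:,:,::-1]); np.save('pics/'+f+'.npy',im)
    np.savez('pics/'+f+'_c.npz',K=c['intrinsics'],k1=c['k1'],T=c['world_to_cam']); return im
def loadc(f):
    d=np.load('pics/'+f+'_c.npz'); return d['K'],float(d['k1']),d['T']
def px2w(f,u,v,z):
    K,k1,T=loadc(f); d=np.linalg.solve(K,[u,v,1.]); q=d[:2].copy(); p=q.copy()
    for _ in range(20): p=q/(1+k1*(p@p))
    r=T[:3,:3].T@np.array([p[0],-p[1],-1.]); o=-T[:3,:3].T@T[:3,3]
    return o+r*(z-o[2])/r[2]
def w2px(f,P):
    K,k1,T=loadc(f); c=T[:3,:3]@np.array(P)+T[:3,3]; s=np.array([c[0],-c[1]])/-c[2]; s=s*(1+k1*s@s); return (K@[s[0],s[1],1])[:2]
def crop(f,u0,v0,w,h,s,o):
    im=cv2.imread('pics/'+f+'.png')[v0:v0+h,u0:u0+w]; cv2.imwrite('pics/'+o+'.png',cv2.resize(im,None,fx=s,fy=s,interpolation=cv2.INTER_CUBIC))
def st():
    s=ctrl.get_state()
    for k in s: print(k,np.round(s[k],4))
E
python3 - <<'E'
from h import *
snap('top','t0'); snap('scene','s0'); st()
for n in('top','scene','wrist'): c=ctrl.get_calibration(n); print(n,c['intrinsics'],c['k1'],np.round(c['world_to_cam'],3))
a=cv2.imread('pics/t0.png'); cv2.imwrite('pics/t0b.png',cv2.resize(a,(800,600),interpolation=cv2.INTER_CUBIC))
E
```

```text
pics
time_s 0.1
joint_positions [-0.9258  0.5018 -0.4268  1.5513  0.2208  1.1383 -0.2103]
joint_vel [-0.0001 -0.0008 -0.002  -0.0011  0.0004 -0.0003  0.0004]
joint_torque [-1.06000e-02 -5.70814e+01 -5.83840e+00 -2.81753e+01  1.05000e-02
  5.50000e-03 -0.00000e+00]
eef_pos [0.242  0.6026 0.2413]
tool_rot [ 0.6941  0.1335  0.6944 -0.1348]
force [0.4328 0.084  0.3459]
wrist_torque [ 0.0379  0.008  -0.0272]
opening 0.9943
top [[525.71017921   0.         271.20289332]
 [  0.         525.71017921 210.02929567]
 [  0.           0.           1.        ]] -0.153671645348377 [[ 0.005 -1.    -0.016  0.057]
 [ 0.997  0.003  0.075 -0.52 ]
 [-0.075 -0.017  0.997 -1.315]
 [ 0.     0.     0.     1.   ]]
scene [[386.3438315    0.         279.12258349]
 [  0.         386.3438315  205.46260045]
 [  0.           0.           1.        ]] -0.08415393587655774 [[ 0.701  0.714 -0.    -0.381]
 [-0.403  0.396  0.825  0.12 ]
 [ 0.589 -0.578  0.565 -1.293]
 [ 0.     0.     0.     1.   ]]
wrist [[307.85854515   0.         282.1453999 ]
 [  0.         307.85854515 212.91862868]
 [  0.           0.           1.        ]] -0.062272128652663815 [[ 0.373  0.928 -0.004 -0.649]
 [-0.886  0.355 -0.299  0.039]
 [-0.276  0.115  0.954 -0.38 ]
 [ 0.     0.     0.     1.   ]]
```

View pics/t0b.png

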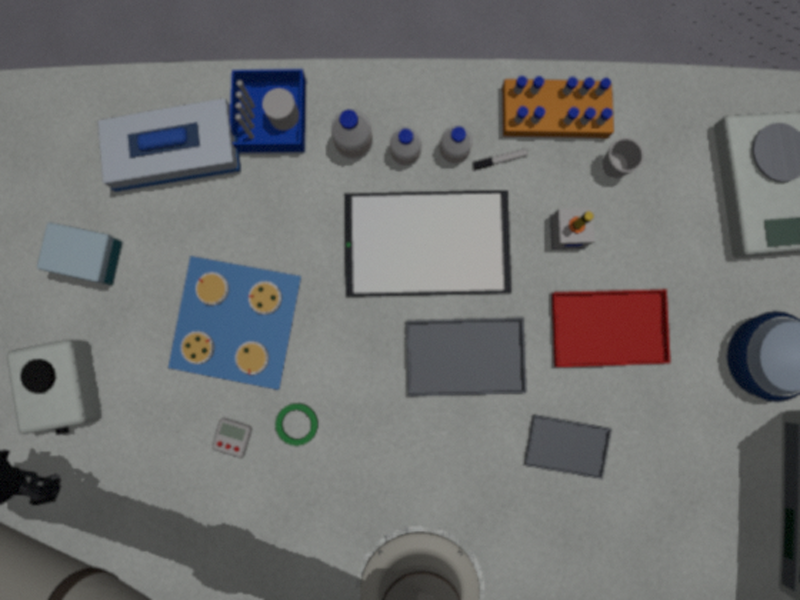

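View pics/s0.png

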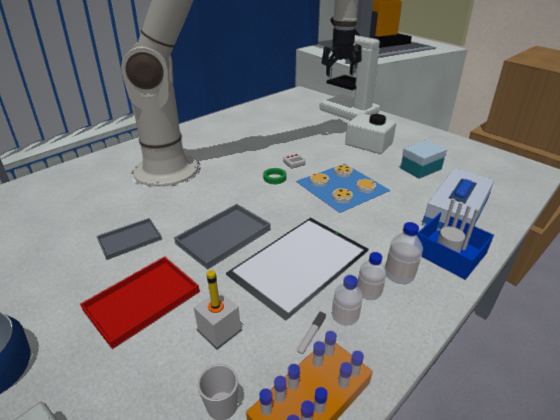

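```bash
python3 - <<'E'
from h import *
a=cv2.imread('pics/t0.png'); A=cv2.resize(a[175:275,115:215],(500,500),interpolation=cv2.INTER_CUBIC); B=cv2.resize(a[130:190,375:425],None,fx=6,fy=6,interpolation=cv2.INTER_CUBIC)
c=np.zeros((500,800,3),np.uint8); c[:,:500]=A; c[:360,500:]=B; cv2.imwrite('pics/c0.png',c)
f=lambda u,v,z:print((u,v),np.round(px2w('t0',u*.7,v*.7,z),3))
print('pad');[f(*p,.008) for p in((352,194),(507,192),(509,291),(350,294))]
print('red');[f(*p,.022) for p in((552,292),(667,290),(669,362),(553,366))]
print('grey');[f(*p,.022) for p in((405,321),(523,319),(525,392),(406,395))]
print('small');[f(*p,.022) for p in((532,416),(609,429),(601,475),(525,464))]
print('plates');[f(*p,.0165) for p in((211,289),(265,297),(197,347),(251,358))]
print('bott');[f(*p,.1) for p in((349,119),(405,135),(458,134))]
print('stand');[f(*p,.07) for p in((557,209),(585,208),(594,242),(560,247))];f(587,216,.2)
E
```

```text
pad
(352, 194) [0.714 0.125 0.008]
(507, 192) [ 0.719 -0.157  0.008]
(509, 291) [ 0.538 -0.159  0.008]
(350, 294) [0.531 0.127 0.008]
red
(552, 292) [ 0.535 -0.234  0.022]
(667, 290) [ 0.54  -0.446  0.022]
(669, 362) [ 0.41  -0.447  0.022]
(553, 366) [ 0.403 -0.235  0.022]
grey
(405, 321) [0.483 0.028 0.022]
(523, 319) [ 0.487 -0.181  0.022]
(525, 392) [ 0.358 -0.184  0.022]
(406, 395) [0.352 0.026 0.022]
small
(532, 416) [ 0.315 -0.197  0.022]
(609, 429) [ 0.291 -0.335  0.022]
(601, 475) [ 0.21  -0.321  0.022]
(525, 464) [ 0.231 -0.185  0.022]
plates
(211, 289) [0.539 0.379 0.016]
(265, 297) [0.525 0.279 0.016]
(197, 347) [0.434 0.402 0.016]
(251, 358) [0.415 0.303 0.016]
bott
(349, 119) [0.826 0.126 0.1  ]
(405, 135) [0.797 0.029 0.1  ]
(458, 134) [ 0.799 -0.061  0.1  ]
stand
(557, 209) [ 0.676 -0.235  0.07 ]
(585, 208) [ 0.678 -0.285  0.07 ]
(594, 242) [ 0.618 -0.299  0.07 ]
(560, 247) [ 0.609 -0.239  0.07 ]
(587, 216) [ 0.639 -0.255  0.2  ]
```

View pics/c0.png

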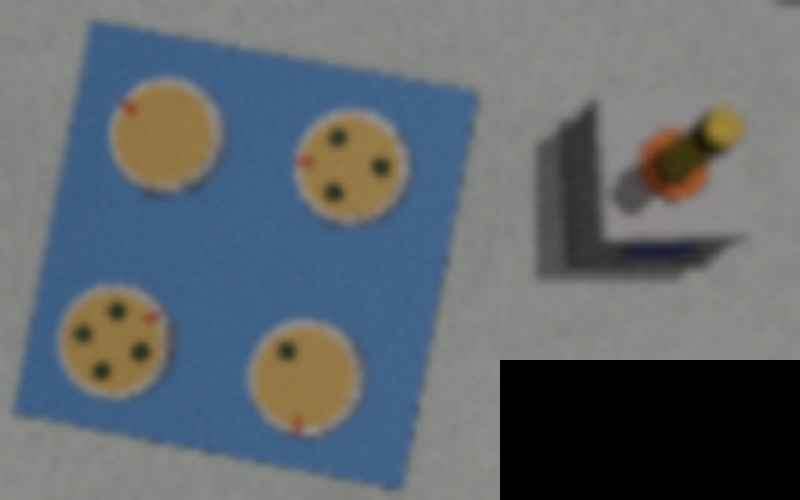

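```bash
cat >> h.py <<'E'
from scipy.spatial.transform import Rotation as Ro
def pose():
    s=ctrl.get_state(); w=s['tool_rot']; R=Ro.from_quat([w[1],w[2],w[3],w[0]]).as_matrix(); return np.array(s['eef_pos']),R,s
def plates(f,zt=.0165,amin=150):
    """amber discs in a picture -> world centre at height zt"""
    im=np.load('pics/'+f+'.npy'); h=cv2.cvtColor(im,cv2.COLOR_RGB2HSV)
    m=((h[...,0]>=10)&(h[...,0]<=26)&(h[...,1]>80)&(h[...,2]>90)).astype(np.uint8)
    m=cv2.morphologyEx(m,cv2.MORPH_CLOSE,np.ones((5,5)))
    out=[]
    for c in cv2.findContours(m,cv2.RETR_EXTERNAL,cv2.CHAIN_APPROX_NONE)[0]:
        if cv2.contourArea(c)<amin: continue
        hull=cv2.convexHull(c); (u,v),r=cv2.minEnclosingCircle(hull); M=cv2.moments(hull); u2,v2=M['m10']/M['m00'],M['m01']/M['m00']
        if M['m00']/(np.pi*r*r)<.6: continue
        out.append((u2,v2,r,px2w(f,u2,v2,zt)))
    return out
def level(yaw=0):
    """remaining turn (tool rotvec deg) to tool x down, tool y at yaw from world y"""
    p,R,s=pose(); c,n=np.cos(yaw),np.sin(yaw)
    G=np.array([[0,-n,c],[0,c,n],[-1,0,0.]]); return np.degrees(Ro.from_matrix(R.T@G).as_rotvec())
def go(x,y,z):
    p,R,s=pose(); return np.round(R.T@(np.array([x,y,z])-p),4)
E
python3 - <<'E'
from h import *
p,R,s=pose(); print(np.round(R,3)); print(level(),level(np.pi))
for q in plates('t0'): print(np.round(q[:3],1),np.round(q[3],4))
print(px2w('t0',404.2,157.5,.074))
print(go(.415,.303,.24))
snap('wrist','w0')
E
```

```text
[[-0.001  0.373  0.928]
 [-0.002  0.928 -0.373]
 [-1.    -0.002 -0.   ]]
[-21.87414854  -0.02350003   0.10089584] [1.58125788e+02 1.40943069e-01 3.28275789e-02]
[175.5 250.2  10. ] [0.4163 0.3038 0.0165]
[137.1 242.9   9.7] [0.4341 0.4043 0.0165]
[184.7 208.    9.7] [0.5247 0.2816 0.0165]
[147.2 201.6   9.7] [0.541  0.38   0.0165]
[ 0.64726583 -0.26987494  0.074     ]
[ 0.0017 -0.2136  0.2722]
```

send_rows(
  commands="-7.3 0 0 0 0 0.02 0; -7.3 0 0 0 0 0 0; -7.3 0 0 0 0 0 0; 0 0 0 0 -0.05 0.044 0; 0 0 0 0 -0.05 0.044 0",
  force=30,
)

```text
time_s: 0.65
eef_pos: [0.3256, 0.5209, 0.2418]
tool_rot: [0.707, -0.002, 0.708, 0.002]
force: [1.6, -0.5, -0.3]
opening: 0.998
```

send_rows(
  commands="0 0 0 0.03 -0.05 0.042 0; 0 0 0 0.04 -0.048 0.042 0; 0 0 0 0 0 0 0; 0 0 0 0 0 0 0",
)

```text
time_s: 1.05
eef_pos: [0.3849, 0.4521, 0.1937]
tool_rot: [0.707, 0.0, 0.708, -0.002]
force: [-0.5, 1.2, -0.3]
opening: 1.0
```

```bash
python3 - <<'E'
from h import *
st(); print(level(),go(.434,.404,.17)); snap('wrist','w1'); snap('top','t1')
for q in plates('w1',amin=300): print(np.round(q[:3],1),np.round(q[3],4))
for q in plates('t1'): print(np.round(q[:3],1),np.round(q[3],4))
E
```

```text
time_s 1.05
joint_positions [-0.5549  0.4602 -0.4634  1.7402  0.2381  0.9997  0.4609]
joint_vel [-0.0413 -0.0125 -0.0505 -0.0328 -0.0102 -0.0022 -0.0017]
joint_torque [  2.2791 -50.6573  -3.8511 -24.9927   0.2998   0.1386   0.0554]
eef_pos [0.3849 0.4521 0.1937]
tool_rot [ 7.066e-01  4.000e-04  7.076e-01 -1.800e-03]
force [-0.5169  1.2118 -0.2689]
wrist_torque [ 0.0293 -0.0075  0.0082]
opening 1.0004
[-0.18141968 -0.08387305  0.11333918] [ 0.0237 -0.0479  0.0493]
[221.4 322.3  21.9] [0.5412 0.3785 0.0165]
[237.4 238.6  24. ] [0.4336 0.4031 0.0165]
[143.4 223.5  24.8] [0.4163 0.3023 0.0165]
[175.5 250.2  10. ] [0.4163 0.3037 0.0165]
[137.1 242.9   9.7] [0.4341 0.4043 0.0165]
[184.6 208.    9.8] [0.5247 0.2817 0.0165]
[147.2 201.6   9.7] [0.541  0.38   0.0165]
```

View pics/w1.png

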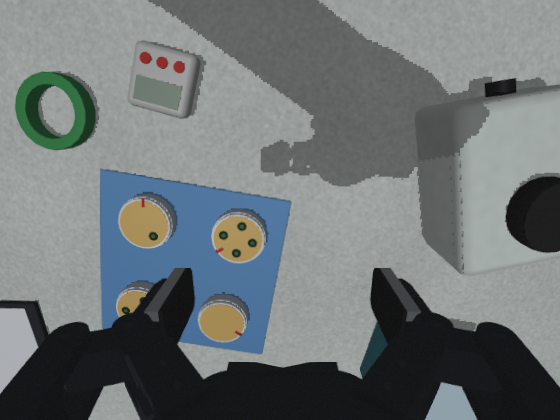

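send_rows(
  commands="0 0 0 0.02 -0.025 0.025 0; 0 0 0 0.02 -0.0235 0.0243 0; 0 0 0 0.03 0 0 0; 0 0 0 0.03 0 0 0; 0 0 0 0.03 0 0 0",
)

```text
time_s: 1.65
eef_pos: [0.4327, 0.4079, 0.0648]
tool_rot: [0.707, -0.0, 0.707, 0.002]
force: [0.5, 0.6, 0.4]
opening: 1.001
```

send_rows(
  commands="0 0 0 0.014 0 0 0; 0 0 0 0 0 0 0; 0 0 0 0 0 0 0",
)

```text
time_s: 1.95
eef_pos: [0.4331, 0.4072, 0.0519]
tool_rot: [0.707, -0.0, 0.707, 0.001]
force: [-0.2, -0.8, -0.3]
opening: 1.0
```

```bash
python3 - <<'E'
from h import *
p,R,s=pose(); print(p,s['force'],level(),go(.434,.4037,.014))
E
```

```text
[0.43311198 0.40719066 0.05190528] [-0.18856901 -0.76168262 -0.27317622] [ 0.11624495  0.03697697 -0.07885116] [ 0.0379 -0.0035  0.0009]
```

send_rows(
  commands="0 0 0 0.02 -0.0035 0.001 0; 0 0 0 0.012 0 0 0; 0 0 0 0.0055 0 0 0; 0 0 0 0 0 0 0; 0 0 0 0 0 0 0",
)

```text
time_s: 2.45
eef_pos: [0.4345, 0.4027, 0.014]
tool_rot: [0.707, 0.0, 0.707, 0.001]
force: [-0.2, -0.5, -0.1]
opening: 0.998
```

send_rows(
  commands="0 0 0 0 0 0 0.2; 0 0 0 0 0 0 0.4; 0 0 0 0 0 0 0.6; 0 0 0 0 0 0 0.6; 0 0 0 0 0 0 0.6",
)

```text
time_s: 2.95
eef_pos: [0.4346, 0.4026, 0.0143]
tool_rot: [0.707, 0.0, 0.707, 0.001]
force: [-0.5, -0.5, 5.5]
opening: 0.684
```

send_rows(
  commands="0 0 0 0 0 0 0.6; 0 0 0 0 0 0 0.6",
)

```text
time_s: 3.15
eef_pos: [0.4346, 0.4026, 0.0142]
tool_rot: [0.707, 0.0, 0.707, 0.0]
force: [-1.7, -1.2, 6.5]
opening: 0.686
```

send_rows(
  commands="0 0 0 -0.03 0 0 0.6; 0 0 0 -0.03 0 0 0.6; 0 0 0 -0.02 -0.0403 0.0197 0.6; 0 0 0 0 -0.0403 0.0197 0.6; 0 0 0 0 -0.0403 0.0197 0.6",
)

```text
time_s: 3.65
eef_pos: [0.4945, 0.2805, 0.0945]
tool_rot: [0.708, -0.0, 0.706, 0.001]
force: [1.3, -0.1, -0.9]
opening: 0.689
```

send_rows(
  commands="0 0 0 0 -0.0403 0.0197 0.6; 0 0 0 0 -0.0403 0.0197 0.6; 0 0 0 0 -0.0403 0.0197 0.6; 0 0 0 0 -0.0403 0.0197 0.6; 0 0 0 0 -0.0403 0.0197 0.6",
)

```text
time_s: 4.15
eef_pos: [0.5925, 0.0779, 0.0934]
tool_rot: [0.707, -0.0, 0.707, 0.0]
force: [0.5, 1.3, 0.2]
opening: 0.688
```

send_rows(
  commands="0 0 0 0 -0.0403 0.0197 0.6; 0 0 0 0 -0.0403 0.0197 0.6; 0 0 0 0 -0.0403 0.0197 0.6; 0 0 0 0 -0.0403 0.0197 0.6; 0 0 0 0 0 0 0.6",
)

```text
time_s: 4.65
eef_pos: [0.6726, -0.0923, 0.093]
tool_rot: [0.708, 0.002, 0.706, -0.006]
force: [0.2, -0.4, -0.8]
opening: 0.684
```

```bash
cat >> h.py <<'E'
def rep(tx,ty,tz):
    p,R,s=pose(); print('pos',np.round(p,4),'F',np.round(s['force'],2),'open',round(s['opening'],3),'lev',np.round(level(),2),'go(tool)',go(tx,ty,tz),'t',s['time_s'])
E
python3 - <<'E'
from h import *
rep(.671,-.081,.023); snap('top','t2')
for q in plates('t2'): print(np.round(q[:3],1),np.round(q[3],4))
E
```

```text
pos [ 0.6726 -0.0923  0.093 ] F [ 0.19 -0.44 -0.78] open 0.684 lev [-0.6   0.11  0.34] go(tool) [ 0.07    0.0117 -0.0019] t 4.65
[175.5 250.3  10. ] [0.4162 0.3038 0.0165]
[184.7 208.    9.7] [0.5247 0.2816 0.0165]
[147.2 201.6   9.7] [0.541  0.38   0.0165]
```

send_rows(
  commands="0 0 0 0 0 0 0.6; 0 0 0 0 0 0 0.6; 0 0 0 0 0 0 0.6",
)

```text
time_s: 5.0
eef_pos: [0.6705, -0.0791, 0.0934]
tool_rot: [0.707, -0.001, 0.707, 0.001]
force: [0.5, 1.7, -0.1]
opening: 0.686
```

```bash
python3 -c "
from h import *
rep(.671,-.081,.023)"
```

```text
pos [ 0.6705 -0.0791  0.0934] F [ 0.55  1.68 -0.12] open 0.686 lev [ 0.19 -0.02 -0.05] go(tool) [ 0.0704 -0.0019  0.0005] t 5.0
```

send_rows(
  commands="0 0 0 0.025 0 0 0.6; 0 0 0 0.025 0 0 0.6; 0 0 0 0.012 0 0 0.6; 0 0 0 0.005 0 0 0.6; 0 0 0 0.003 0 0 0.6",
)

```text
time_s: 5.5
eef_pos: [0.6711, -0.0808, 0.0234]
tool_rot: [0.707, -0.0, 0.707, 0.001]
force: [0.6, -0.3, 0.5]
opening: 0.687
```

send_rows(
  commands="0 0 0 0 0 0 0.6; 0 0 0 0 0 0 0.6; 0 0 0 0.001 0 0 0.6",
)

```text
time_s: 5.8
eef_pos: [0.6718, -0.0815, 0.0235]
tool_rot: [0.708, -0.0, 0.706, 0.0]
force: [-0.3, 1.1, -0.3]
opening: 0.686
```

send_rows(
  commands="0 0 0 0.001 0 0 0.4; 0 0 0 0 0 0 0.1; 0 0 0 0 0 0 0; 0 0 0 -0.03 0 0 0; 0 0 0 -0.03 0 0 0",
)

```text
time_s: 6.3
eef_pos: [0.6697, -0.0812, 0.0807]
tool_rot: [0.706, -0.0, 0.708, 0.0]
force: [0.9, -0.0, 0.6]
opening: 0.996
```

send_rows(
  commands="0 0 0 -0.02 0.0362 -0.0146 0; 0 0 0 0 0.0362 -0.0146 0; 0 0 0 0 0.0362 -0.0146 0; 0 0 0 0 0.0362 -0.0146 0; 0 0 0 0 0.0362 -0.0146 0",
)

```text
time_s: 6.8
eef_pos: [0.5973, 0.1009, 0.1018]
tool_rot: [0.707, -0.0, 0.707, 0.0]
force: [0.3, 0.2, 0.0]
opening: 1.002
```

send_rows(
  commands="0 0 0 0 0.0362 -0.0146 0; 0 0 0 0 0.0362 -0.0146 0; 0 0 0 0 0.0362 -0.0146 0; 0 0 0 0 0.0362 -0.0146 0; 0 0 0 0 0.0362 -0.0146 0",
)

```text
time_s: 7.3
eef_pos: [0.5241, 0.282, 0.1017]
tool_rot: [0.707, -0.0, 0.707, 0.0]
force: [0.8, -0.0, 0.2]
opening: 1.002
```

send_rows(
  commands="0 0 0 0.02 0 0 0; 0 0 0 0.02 0 0 0; 0 0 0 0 0 0 0; 0 0 0 0 0 0 0",
)

```text
time_s: 7.7
eef_pos: [0.5246, 0.2803, 0.0614]
tool_rot: [0.707, -0.0, 0.707, -0.0]
force: [0.3, -0.4, 0.8]
opening: 1.0
```

```bash
python3 - <<'E'
from h import *
rep(.5247,.2809,.0155); snap('top','t3')
for q in plates('t3'): print(np.round(q[:3],1),np.round(q[3],4))
E
```

```text
pos [0.5246 0.2803 0.0614] F [ 0.31 -0.35  0.79] open 1.0 lev [ 0.01 -0.04  0.02] go(tool) [0.0459 0.0006 0.0001] t 7.7
[326.5 151.6   9.6] [ 0.6715 -0.0821  0.0165]
```

send_rows(
  commands="0 0 0 0.025 0 0 0; 0 0 0 0.015 0.0003 0 0; 0 0 0 0.006 0 0 0; 0 0 0 0 0 0 0.2; 0 0 0 0 0 0 0.5",
)

```text
time_s: 8.25
eef_pos: [0.5251, 0.2811, 0.0159]
tool_rot: [0.707, -0.0, 0.707, 0.0]
force: [-1.8, -3.1, 22.1]
opening: 0.696
```

send_rows(
  commands="0 0 0 0 0 0 0.6; 0 0 0 0 0 0 0.6; 0 0 0 0 0 0 0.6; 0 0 0 0 0 0 0.6; 0 0 0 0 0 0 0.6",
)

```text
time_s: 8.75
eef_pos: [0.5254, 0.2813, 0.0162]
tool_rot: [0.708, 0.0, 0.707, 0.0]
force: [-0.9, -0.2, 5.6]
opening: 0.687
```

send_rows(
  commands="0 0 0 -0.03 0 0 0.6; 0 0 0 -0.03 0 0 0.6; 0 0 0 -0.02 -0.0331 0.0209 0.6; 0 0 0 0 -0.0331 0.0209 0.6; 0 0 0 0 -0.0331 0.0209 0.6",
)

```text
time_s: 9.25
eef_pos: [0.5885, 0.1808, 0.0964]
tool_rot: [0.708, -0.0, 0.706, 0.001]
force: [0.9, 0.4, -0.3]
opening: 0.687
```

send_rows(
  commands="0 0 0 0 -0.0331 0.0209 0.6; 0 0 0 0 -0.0331 0.0209 0.6; 0 0 0 0 -0.0331 0.0209 0.6; 0 0 0 0 -0.0331 0.0209 0.6; 0 0 0 0 0 0 0.6",
)

```text
time_s: 9.75
eef_pos: [0.6739, 0.0398, 0.0947]
tool_rot: [0.708, 0.002, 0.707, -0.005]
force: [-0.3, -1.3, -0.8]
opening: 0.684
```

send_rows(
  commands="0 0 0 0.025 0 0 0.6; 0 0 0 0.025 0 0 0.6; 0 0 0 0 0 0 0.6; 0 0 0 0 0 0 0.6",
)

```text
time_s: 10.15
eef_pos: [0.6703, 0.0496, 0.0449]
tool_rot: [0.706, -0.0, 0.708, 0.0]
force: [-0.1, -0.2, 0.3]
opening: 0.686
```

```bash
python3 - <<'E'
from h import *
rep(.671,.049,.023); snap('top','t4')
for q in plates('t4'): print(np.round(q[:3],1),np.round(q[3],4))
E
```

```text
pos [0.6703 0.0496 0.0449] F [-0.11 -0.19  0.29] open 0.686 lev [ 0.05 -0.11 -0.01] go(tool) [ 0.0219 -0.0006  0.0007] t 10.15
[175.5 250.2  10. ] [0.4163 0.3037 0.0165]
[147.1 201.5   9.7] [0.5411 0.3801 0.0165]
[327.9 150.8   9.6] [ 0.6735 -0.0856  0.0165]
```

send_rows(
  commands="0 0 0 0.012 0 0 0.6; 0 0 0 0.006 0 0 0.6; 0 0 0 0.004 0 0 0.6; 0 0 0 0 0 0 0.5; 0 0 0 0 0 0 0.3",
)

```text
time_s: 10.7
eef_pos: [0.6711, 0.0493, 0.0233]
tool_rot: [0.707, -0.0, 0.707, 0.0]
force: [0.1, -0.8, -0.6]
opening: 0.694
```

send_rows(
  commands="0 0 0 0 0 0 0; 0 0 0 0 0 0 0; 0 0 0 -0.02 0 0 0; 0 0 0 -0.03 0 0 0; 0 0 0 -0.03 0 0 0",
)

```text
time_s: 11.2
eef_pos: [0.6707, 0.0492, 0.1039]
tool_rot: [0.707, -0.0, 0.707, 0.0]
force: [0.8, 0.8, -0.6]
opening: 0.999
```

send_rows(
  commands="0 0 0 0 0.0318 -0.0318 0; 0 0 0 0 0.0318 -0.0318 0; 0 0 0 0 0.0318 -0.0318 0; 0 0 0 0 0.0318 -0.0318 0; 0 0 0 0 0.0318 -0.0318 0",
)

```text
time_s: 11.7
eef_pos: [0.511, 0.2093, 0.1039]
tool_rot: [0.707, 0.0, 0.707, 0.0]
force: [-0.0, 0.6, 0.4]
opening: 0.997
```

send_rows(
  commands="0 0 0 0 0.0318 -0.0318 0; 0 0 0 0 0.0318 -0.0318 0; 0 0 0 0 0.0314 -0.0318 0; 0 0 0 0.04 0 0 0; 0 0 0 0 0 0 0",
)

```text
time_s: 12.2
eef_pos: [0.4131, 0.3025, 0.0605]
tool_rot: [0.705, -0.003, 0.709, 0.0]
force: [-0.5, -1.9, 0.0]
opening: 1.005
```

send_rows(
  commands="0 0 0 0 0 0 0; 0 0 0 0 0 0 0",
)

```text
time_s: 12.4
eef_pos: [0.4182, 0.3027, 0.0645]
tool_rot: [0.708, 0.001, 0.707, -0.0]
force: [-0.1, -0.9, -0.8]
opening: 0.998
```

```bash
python3 - <<'E'
from h import *
rep(.4163,.303,.017); snap('top','t5'); snap('wrist','w5')
for q in plates('t5'): print(np.round(q[:3],1),np.round(q[3],4))
for q in plates('w5'): print(np.round(q[:3],1),np.round(q[3],4))
E
```

```text
pos [0.4182 0.3027 0.0645] F [-0.09 -0.87 -0.75] open 0.998 lev [-0.09  0.09 -0.03] go(tool) [ 0.0474  0.0003 -0.0019] t 12.4
[147.2 201.6   9.7] [0.541  0.38   0.0165]
[326.5 151.6   9.6] [ 0.6715 -0.0821  0.0165]
[275.4 151.1   9.8] [0.6723 0.0495 0.0165]
[282.7 239.9  41.5] [0.4159 0.3032 0.0165]
```

send_rows(
  commands="0 0 0 0.025 0 -0.001 0; 0 0 0 0.015 0 0 0; 0 0 0 0.007 0 0 0; 0 0 0 0 0 0 0.2; 0 0 0 0 0 0 0.5",
)

```text
time_s: 13.0
eef_pos: [0.4158, 0.3032, 0.0166]
tool_rot: [0.707, -0.0, 0.707, 0.0]
force: [-1.8, -1.3, 19.5]
opening: 0.691
```

send_rows(
  commands="0 0 0 0 0 0 0.6; 0 0 0 0 0 0 0.6; 0 0 0 0 0 0 0.6; 0 0 0 0 0 0 0.6; 0 0 0 0 0 0 0.6",
)

```text
time_s: 13.5
eef_pos: [0.4161, 0.3035, 0.017]
tool_rot: [0.707, 0.0, 0.707, 0.0]
force: [-1.3, -0.7, 6.6]
opening: 0.685
```

send_rows(
  commands="0 0 0 -0.03 0 0 0.6; 0 0 0 -0.03 0 0 0.6; 0 0 0 -0.02 -0.0349 0.0148 0.6; 0 0 0 0 -0.0349 0.0148 0.6; 0 0 0 0 -0.0349 0.0148 0.6",
)

```text
time_s: 14.0
eef_pos: [0.4608, 0.1976, 0.0972]
tool_rot: [0.708, -0.0, 0.707, 0.001]
force: [-0.0, -0.6, -0.2]
opening: 0.684
```

send_rows(
  commands="0 0 0 0 -0.0349 0.0148 0.6; 0 0 0 0 -0.0349 0.0148 0.6; 0 0 0 0 -0.0349 0.0148 0.6; 0 0 0 0 -0.0349 0.0148 0.6; 0 0 0 0 -0.0349 0.0148 0.6",
)

```text
time_s: 14.5
eef_pos: [0.5342, 0.0223, 0.0962]
tool_rot: [0.707, -0.0, 0.707, 0.0]
force: [0.1, 0.4, -0.5]
opening: 0.686
```

send_rows(
  commands="0 0 0 0 -0.0349 0.0148 0.6; 0 0 0 0 -0.0349 0.0148 0.6; 0 0 0 0 -0.0349 0.0148 0.6; 0 0 0 0.025 0 0 0.6; 0 0 0 0.025 0 0 0.6",
)

```text
time_s: 15.0
eef_pos: [0.5795, -0.0833, 0.0461]
tool_rot: [0.708, 0.001, 0.706, -0.002]
force: [-0.1, 0.5, -0.7]
opening: 0.681
```

send_rows(
  commands="0 0 0 0 0 0 0.6; 0 0 0 0 0 0 0.6; 0 0 0 0 0 0 0.6",
)

```text
time_s: 15.3
eef_pos: [0.5794, -0.0803, 0.0475]
tool_rot: [0.708, -0.0, 0.707, 0.0]
force: [-0.3, 0.8, 0.7]
opening: 0.687
```

```bash
python3 - <<'E'
from h import *
rep(.579,-.081,.025); snap('top','t6')
for q in plates('t6'): print(np.round(q[:3],1),np.round(q[3],4))
E
```

```text
pos [ 0.5794 -0.0803  0.0475] F [-0.33  0.79  0.75] open 0.687 lev [ 0.07  0.09 -0.  ] go(tool) [ 0.0225 -0.0007 -0.0005] t 15.3
[147.2 201.6   9.7] [0.541  0.3799 0.0165]
[275.4 151.1   9.8] [0.6723 0.0495 0.0165]
```

send_rows(
  commands="0 0 0 0.012 0 0 0.6; 0 0 0 0.006 0 0 0.6; 0 0 0 0.0045 0 0 0.6; 0 0 0 0 0 0 0.5; 0 0 0 0 0 0 0.3",
)

```text
time_s: 15.85
eef_pos: [0.5785, -0.0806, 0.0236]
tool_rot: [0.707, -0.0, 0.707, 0.0]
force: [-0.3, -0.4, -0.7]
opening: 0.7
```

send_rows(
  commands="0 0 0 0 0 0 0; 0 0 0 0 0 0 0; 0 0 0 -0.02 0 0 0; 0 0 0 -0.03 0 0 0; 0 0 0 -0.03 0.0354 -0.003 0",
)

```text
time_s: 16.35
eef_pos: [0.5756, -0.0516, 0.1044]
tool_rot: [0.707, 0.002, 0.707, -0.004]
force: [1.0, -0.7, 0.2]
opening: 1.001
```

send_rows(
  commands="0 0 0 0 0.0354 -0.003 0; 0 0 0 0 0.0354 -0.003 0; 0 0 0 0 0.0354 -0.003 0; 0 0 0 0 0.0354 -0.003 0; 0 0 0 0 0.0354 -0.003 0",
)

```text
time_s: 16.85
eef_pos: [0.5605, 0.133, 0.1043]
tool_rot: [0.707, -0.0, 0.707, 0.0]
force: [-0.8, -0.5, 0.7]
opening: 0.999
```

send_rows(
  commands="0 0 0 0 0.0354 -0.003 0; 0 0 0 0 0.0354 -0.003 0; 0 0 0 0 0.0354 -0.003 0; 0 0 0 0 0.0354 -0.003 0; 0 0 0 0 0.0354 -0.003 0",
)

```text
time_s: 17.35
eef_pos: [0.5453, 0.3101, 0.1042]
tool_rot: [0.707, -0.0, 0.707, 0.0]
force: [0.5, 0.6, 0.1]
opening: 1.0
```

send_rows(
  commands="0 0 0 0 0.0354 -0.002 0; 0 0 0 0 0.0354 -0.003 0; 0 0 0 0.04 0 0 0; 0 0 0 0 0 0 0; 0 0 0 0 0 0 0",
)

```text
time_s: 17.85
eef_pos: [0.5398, 0.3782, 0.0631]
tool_rot: [0.706, -0.001, 0.708, -0.001]
force: [0.0, -0.2, 0.0]
opening: 1.003
```

```bash
python3 - <<'E'
from h import *
rep(.541,.3793,.017); snap('top','t7'); snap('wrist','w7')
for q in plates('t7'): print(np.round(q[:3],1),np.round(q[3],4))
for q in plates('w7'): print(np.round(q[:3],1),np.round(q[3],4))
E
```

```text
pos [0.5398 0.3782 0.0631] F [ 0.04 -0.2   0.  ] open 1.003 lev [ 0.01 -0.11  0.12] go(tool) [0.0461 0.0012 0.0013] t 17.85
[326.4 186.9   9.7] [ 0.5798 -0.0813  0.0165]
[326.5 151.6   9.6] [ 0.6715 -0.0821  0.0165]
[275.4 151.1   9.8] [0.6723 0.0495 0.0165]
[282.9 242.8  41.4] [0.5403 0.379  0.0165]
```

send_rows(
  commands="0 0 0 0.025 0.001 0.001 0; 0 0 0 0.015 0 0 0; 0 0 0 0.006 0 0 0; 0 0 0 0 0 0 0.2; 0 0 0 0 0 0 0.5",
)

```text
time_s: 18.45
eef_pos: [0.5418, 0.3806, 0.0185]
tool_rot: [0.707, 0.0, 0.707, 0.0]
force: [-1.0, -0.3, 17.0]
opening: 0.689
```

send_rows(
  commands="0 0 0 0 0 0 0.6; 0 0 0 0 0 0 0.6; 0 0 0 0 0 0 0.6; 0 0 0 0 0 0 0.6; 0 0 0 0 0 0 0.6",
)

```text
time_s: 18.95
eef_pos: [0.5421, 0.381, 0.0189]
tool_rot: [0.708, 0.0, 0.707, 0.001]
force: [-1.1, -0.3, 6.5]
opening: 0.68
```

send_rows(
  commands="0 0 0 -0.03 0 0 0.6; 0 0 0 -0.03 0 0 0.6; 0 0 0 -0.02 -0.0367 0.0043 0.6; 0 0 0 0 -0.0367 0.0043 0.6; 0 0 0 0 -0.0367 0.0043 0.6",
)

```text
time_s: 19.45
eef_pos: [0.5547, 0.2696, 0.0987]
tool_rot: [0.708, -0.0, 0.707, 0.001]
force: [0.2, 0.2, -0.6]
opening: 0.678
```

send_rows(
  commands="0 0 0 0 -0.0367 0.0043 0.6; 0 0 0 0 -0.0367 0.0043 0.6; 0 0 0 0 -0.0367 0.0043 0.6; 0 0 0 0 -0.0367 0.0043 0.6; 0 0 0 0 -0.0367 0.0043 0.6",
)

```text
time_s: 19.95
eef_pos: [0.5757, 0.0853, 0.0977]
tool_rot: [0.707, -0.0, 0.707, 0.0]
force: [0.9, 0.1, -0.9]
opening: 0.684
```

send_rows(
  commands="0 0 0 0 -0.0367 0.0043 0.6; 0 0 0 0.02 0 0 0.6; 0 0 0 0.02 0 0 0.6; 0 0 0 0 0 0 0.6; 0 0 0 0 0 0 0.6",
)

```text
time_s: 20.45
eef_pos: [0.5797, 0.0505, 0.0576]
tool_rot: [0.707, -0.0, 0.708, 0.0]
force: [1.0, 0.0, -0.1]
opening: 0.68
```

```bash
python3 - <<'E'
from h import *
rep(.579,.049,.0245); snap('top','t8')
for q in plates('t8'): print(np.round(q[:3],1),np.round(q[3],4))
E
```

```text
pos [0.5797 0.0505 0.0576] F [ 0.99  0.04 -0.12] open 0.68 lev [ 0.06 -0.08 -0.01] go(tool) [ 0.0331 -0.0015 -0.0007] t 20.45
[326.3 187.   10. ] [ 0.5796 -0.0811  0.0165]
[326.5 151.6   9.6] [ 0.6715 -0.0821  0.0165]
```

send_rows(
  commands="0 0 0 0.015 0 0 0.6; 0 0 0 0.01 0 0 0.6; 0 0 0 0.0055 0 0 0.6; 0 0 0 0 0 0 0.5; 0 0 0 0 0 0 0.3",
)

```text
time_s: 21.0
eef_pos: [0.5801, 0.0503, 0.0271]
tool_rot: [0.707, -0.0, 0.707, 0.0]
force: [-0.2, 0.7, 0.4]
opening: 0.704
```

send_rows(
  commands="0 0 0 0 0 0 0; 0 0 0 0 0 0 0; 0 0 0 -0.02 0 0 0; 0 0 0 -0.03 0 0 0; 0 0 0 -0.03 0 0 0",
)

```text
time_s: 21.5
eef_pos: [0.5799, 0.0502, 0.1082]
tool_rot: [0.707, -0.0, 0.707, 0.0]
force: [0.1, -0.1, 0.9]
opening: 1.001
```

send_rows(
  commands="0 0 0 -0.04 -0.015 0.025 0; 0 0 0 -0.04 -0.015 0.025 0; 0 0 0 -0.04 -0.015 0.025 0; 0 0 0 0 -0.015 0.025 0; 0 0 0 0 0 0 0",
)

```text
time_s: 22.0
eef_pos: [0.6838, -0.0139, 0.2294]
tool_rot: [0.709, 0.001, 0.705, -0.002]
force: [-1.0, -0.1, -1.7]
opening: 1.002
```

send_rows(
  commands="0 0 0 0 0 0 0; 0 0 0 0 0 0 0",
)

```text
time_s: 22.2
eef_pos: [0.679, -0.0087, 0.2265]
tool_rot: [0.706, -0.0, 0.708, 0.001]
force: [-0.4, -0.4, 0.5]
opening: 0.998
```

```bash
python3 - <<'E'
from h import *
rep(.647,-.27,.2); snap('wrist','w9'); snap('top','t9')
for q in plates('w9',.0245,400): print(np.round(q[:3],1),np.round(q[3],4))
a=cv2.imread('pics/w9.png'); cv2.imwrite('pics/w9b.png',cv2.resize(a,(784,588),interpolation=cv2.INTER_CUBIC))
E
```

```text
pos [ 0.679  -0.0087  0.2265] F [-0.37 -0.41  0.47] open 0.998 lev [ 0.1  -0.12 -0.04] go(tool) [ 0.0264 -0.2613 -0.0323] t 22.2
[334.4 181.1  23.6] [0.6697 0.0487 0.0245]
[216.1 180.6  23.7] [ 0.6692 -0.0814  0.0245]
[339.6  93.7  26.6] [0.5788 0.0498 0.0245]
[212.2  93.2  26.7] [ 0.5783 -0.0805  0.0245]
```

View pics/w9b.png

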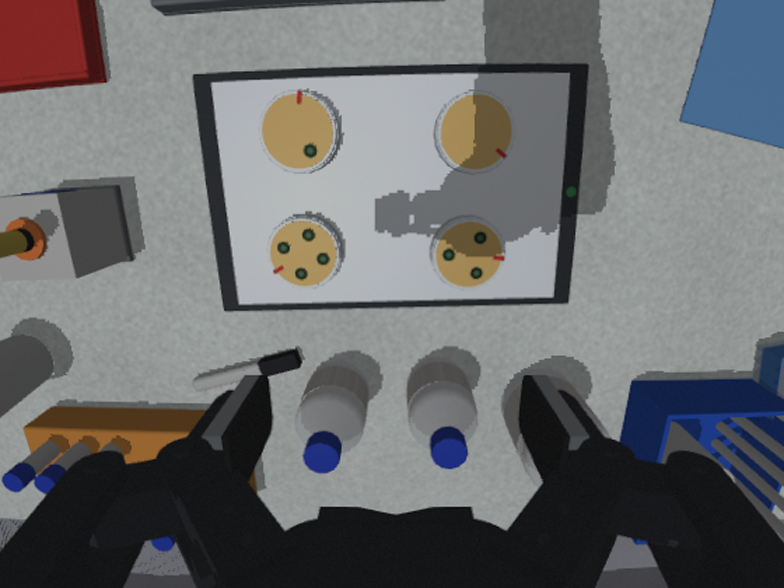

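send_rows(
  commands="0 0 0 0 -0.035 0 0; 0 0 0 0 -0.035 0 0; 0 0 0 0 -0.035 0 0; 0 0 0 0 -0.035 0 0; 0 0 0 0 -0.035 0 0",
)

```text
time_s: 22.8
eef_pos: [0.6798, -0.1851, 0.2271]
tool_rot: [0.707, -0.001, 0.707, 0.001]
force: [0.1, 0.0, -0.8]
opening: 0.994
```

send_rows(
  commands="0 0 0 0 -0.035 0.005 0; 0 0 0 0 -0.03 0.005 0; 0 0 0 0 0 0 0; 0 0 0 0 0 0 0; 0 0 0 0 0 0 0",
)

```text
time_s: 23.3
eef_pos: [0.6904, -0.2474, 0.2271]
tool_rot: [0.707, -0.0, 0.707, 0.002]
force: [-0.0, 0.9, 0.6]
opening: 1.001
```

```bash
cat >> h.py <<'E'
def dots(f,zt=.0245,amin=400):
    im=np.load('pics/'+f+'.npy'); h=cv2.cvtColor(im,cv2.COLOR_RGB2HSV).astype(int); out=[]
    for u,v,r,P in plates(f,zt,amin):
        yy,xx=np.mgrid[:420,:560]; ins=(np.hypot(xx-u,yy-v)<r*.85)
        g=(ins&(im[...,1].astype(int)>im[...,0]*1.02)&(h[...,2]<110)).astype(np.uint8)
        n,_,stt,ce=cv2.connectedComponentsWithStats(g)
        red=ins0=(np.hypot(xx-u,yy-v)<r*1.05)&((h[...,0]<6)|(h[...,0]>172))&(h[...,1]>130)
        ry,rx=np.nonzero(red); rp=px2w(f,rx.mean(),ry.mean(),zt) if len(rx) else P
        ar=np.arctan2(*(rp-P)[[1,0]]); D=[]
        for i in range(1,n):
            if stt[i,4]>=6:
                q=px2w(f,*ce[i],zt); a=np.arctan2(*(q-P)[[1,0]]); D.append(((ar-a)%(2*np.pi),q,np.hypot(*(q-P)[:2]),stt[i,4]))
        D.sort(key=lambda t:t[0]); out.append((P,np.degrees(ar),D))
    return out
def pd(o):
    for P,ar,D in o:
        print('plate',np.round(P[:2],4),'red az',round(ar),*['\n   cw%4.0f r%.4f'%(np.degrees(d[0]),d[2])+str(np.round(d[1][:2],4))+' n%d'%d[3] for d in D])
E
python3 - <<'E'
from h import *
pd(dots('w9')); rep(.647,-.27,.2); snap('wrist','w10')
E
```

```text
plate [0.6697 0.0487] red az 83 
   cw  60 r0.0168[0.685  0.0554] n46 
   cw 171 r0.0157[0.6703 0.033 ] n49 
   cw 296 r0.0155[0.6566 0.0569] n52
plate [ 0.6692 -0.0814] red az -57 
   cw  49 r0.0157[ 0.6646 -0.0965] n49 
   cw 140 r0.0152[ 0.6546 -0.0767] n53 
   cw 228 r0.0159[ 0.6735 -0.0661] n53 
   cw 312 r0.0167[ 0.6856 -0.0841] n46
plate [0.5788 0.0498] red az 53
plate [ 0.5783 -0.0805] red az 174 
   cw 141 r0.0162[ 0.5919 -0.0717] n61
pos [ 0.6904 -0.2474  0.2271] F [-0.04  0.93  0.62] open 1.001 lev [ 0.16 -0.02 -0.09] go(tool) [ 0.0271 -0.0225 -0.0435] t 23.3
```

View pics/w10.png

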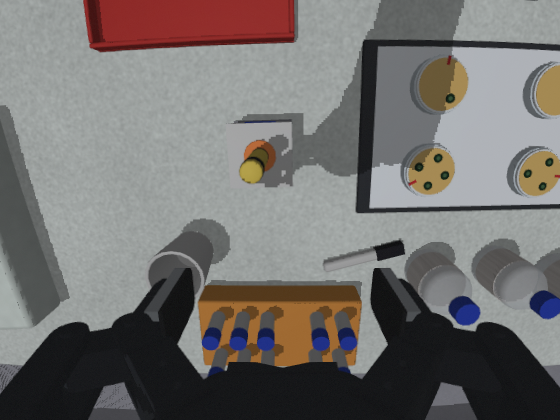

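```bash
python3 - <<'E'
from h import *
for u,v,z in((250.5,171,.159),(229,125,.07),(292,122,.07),(293,185,.07),(228,188,.07)): print(px2w('w10',u,v,z))
im=np.load('pics/w10.npy'); h=cv2.cvtColor(im,cv2.COLOR_RGB2HSV); s=np.s_[130:190,230:290]
m=(h[...,0]<=14)&(h[...,0]>=4)&(h[...,1]>150); ys,xs=np.nonzero(m[s]); ys+=130;xs+=230
c=cv2.minEnclosingCircle(np.array(list(zip(xs,ys)),np.float32)); print('collar',c,px2w('w10',*c[0],.074), len(xs))
y=(h[...,0]>=20)&(h[...,0]<=32)&(h[...,1]>140)&(h[...,2]>150); ys,xs=np.nonzero(y[s]); print('top',xs.mean()+230,ys.mean()+130,px2w('w10',xs.mean()+230,ys.mean()+130,.159))
a=im[110:200,210:310,::-1]; cv2.imwrite('pics/c10.png',cv2.resize(a,None,fx=6,fy=6,interpolation=cv2.INTER_CUBIC))
E
```

```text
[ 0.6478962  -0.26793115  0.159     ]
[ 0.6209289  -0.29552674  0.07      ]
[ 0.61830526 -0.23853885  0.07      ]
[ 0.67628767 -0.23693676  0.07      ]
[ 0.67931617 -0.29912837  0.07      ]
collar ((259.5, 155.5), 15.700418472290039) [ 0.64795191 -0.26807234  0.074     ] 364
top 250.3081395348837 171.58139534883722 [ 0.64827729 -0.26806626  0.159     ]
```

View pics/c10.png

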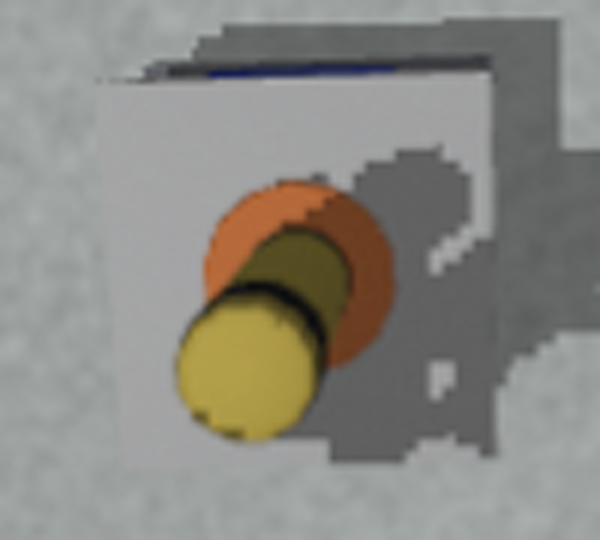

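send_rows(
  commands="0 0 0 0 -0.0103 -0.021 0; 0 0 0 0 -0.0103 -0.0207 0; 0 0 0 0.03 0 0 0; 0 0 0 0.03 0 0 0; 0 0 0 0 0 0 0",
)

```text
time_s: 23.85
eef_pos: [0.6456, -0.2677, 0.1629]
tool_rot: [0.704, 0.0, 0.71, 0.002]
force: [-0.2, 0.1, -1.1]
opening: 1.004
```

send_rows(
  commands="0 0 0 0 0 0 0; 0 0 0 0 0 0 0",
  force=60,
)

```text
time_s: 24.05
eef_pos: [0.6502, -0.2697, 0.1694]
tool_rot: [0.708, -0.001, 0.706, 0.0]
force: [0.4, 0.1, 0.1]
opening: 1.004
```

```bash
python3 - <<'E'
from h import *
rep(.6487,-.268,.110); snap('wrist','w11')
im=np.load('pics/w11.npy'); h=cv2.cvtColor(im,cv2.COLOR_RGB2HSV)
y=(h[...,0]>=20)&(h[...,0]<=32)&(h[...,1]>140)&(h[...,2]>150); ys,xs=np.nonzero(y); print('top',xs.mean(),ys.mean(),len(xs),px2w('w11',xs.mean(),ys.mean(),.159))
E
```

```text
pos [ 0.6502 -0.2697  0.1694] F [0.42 0.06 0.12] open 1.004 lev [0.1  0.16 0.03] go(tool) [ 0.0594  0.0017 -0.0017] t 24.05
top nan nan 0 [nan nan nan]<stdin>:4: RuntimeWarning: Mean of empty slice.
  ret = ret.dtype.type(ret / rcount)
```

send_rows(
  commands="0 0 0 0.025 0.0005 -0.0005 0; 0 0 0 0.02 0 0 0; 0 0 0 0.0135 0 0 0; 0 0 0 0 0 0 0; 0 0 0 0 0 0 0.4",
)

```text
time_s: 24.6
eef_pos: [0.6489, -0.27, 0.1097]
tool_rot: [0.707, -0.0, 0.707, 0.0]
force: [0.0, -0.4, 0.0]
opening: 0.858
```

send_rows(
  commands="0 0 0 0 0 0 0.6; 0 0 0 0 0 0 0.75; 0 0 0 0 0 0 1; 0 0 0 0 0 0 1; 0 0 0 0 0 0 1",
)

```text
time_s: 25.1
eef_pos: [0.6485, -0.2699, 0.1094]
tool_rot: [0.707, -0.0, 0.707, 0.0]
force: [-0.9, 0.0, 2.5]
opening: 0.173
```

send_rows(
  commands="0 0 0 0 0 0 1; 0 0 0 0 0 0 1; 0 0 0 0 0 0 1",
)

```text
time_s: 25.4
eef_pos: [0.6485, -0.2699, 0.1093]
tool_rot: [0.707, -0.0, 0.707, 0.0]
force: [-0.9, 0.3, 4.5]
opening: 0.169
```

```bash
python3 - <<'E'
from h import *
rep(.6487,-.268,.110);st()
E
```

```text
pos [ 0.6485 -0.2699  0.1093] F [-0.91  0.28  4.47] open 0.169 lev [0.03 0.03 0.01] go(tool) [-0.0007  0.0019  0.0002] t 25.4
time_s 25.4
joint_positions [ 0.5738  0.716  -0.3284  1.504   0.2606  0.9642  1.7428]
joint_vel [ 0.0008 -0.0012 -0.0009 -0.0002  0.0002  0.0006  0.0007]
joint_torque [ 1.09600e-01 -6.36268e+01 -5.52420e+00 -2.40419e+01  6.93000e-02
 -2.39400e-01  5.60000e-03]
eef_pos [ 0.6485 -0.2699  0.1093]
tool_rot [ 7.073e-01 -2.000e-04  7.069e-01  1.000e-04]
force [-0.9065  0.2782  4.4707]
wrist_torque [ 0.0871  0.1859 -0.0111]
opening 0.1691
```

send_rows(
  commands="0 0 0 -0.03 0 0 1; 0 0 0 -0.035 0 0 1; 0 0 0 -0.035 0 0 1; 0 0 0 0 0.033 -0.0093 1; 0 0 0 0 0.033 -0.0093 1",
)

```text
time_s: 25.9
eef_pos: [0.6297, -0.2049, 0.2097]
tool_rot: [0.708, 0.001, 0.706, -0.001]
force: [-0.8, 0.2, -1.3]
opening: 0.168
```

send_rows(
  commands="0 0 0 0 0.033 -0.0093 1; 0 0 0 0 0.033 -0.0093 1; 0 0 0 0 0.033 -0.0093 1; 0 0 0 0 0.033 -0.0093 1; 0 0 0 0.03 0 0 1",
)

```text
time_s: 26.4
eef_pos: [0.5943, -0.0648, 0.1824]
tool_rot: [0.71, -0.002, 0.705, 0.004]
force: [0.8, 0.1, -1.4]
opening: 0.169
```

send_rows(
  commands="0 0 0 0.03 0 0 1; 0 0 0 0 0 0 1; 0 0 0 0 0 0 1; 0 0 0 0 0 0 1",
)

```text
time_s: 26.8
eef_pos: [0.5934, -0.0722, 0.1502]
tool_rot: [0.708, 0.0, 0.706, -0.0]
force: [-0.5, 0.7, 0.4]
opening: 0.171
```

```bash
python3 - <<'E'
from h import *
rep(.5926,-.0717,.118); snap('wrist','w12'); snap('top','t12');snap('scene','s12')
for q in plates('t12',.0245): print(np.round(q[:3],1),np.round(q[3],4))
p,R,s=pose(); n=p-[0,0,.0943]; print('nib pred px',w2px('w12',n),w2px('s12',n),'dot',w2px('s12',[.5926,-.0717,.0245]),w2px('w12',[.5926,-.0717,.0245]))
a=np.load('pics/s12.npy')[:,:,::-1]; u,v=w2px('s12',n).astype(int); cr=a[v-60:v+30,u-50:u+50]
A=cv2.resize(cr,(400,360),interpolation=cv2.INTER_CUBIC); b=np.load('pics/w12.npy')[:,:,::-1]; B=cv2.resize(b[120:300,180:380],(400,360),interpolation=cv2.INTER_CUBIC)
cv2.imwrite('pics/c12.png',np.hstack([A,B])); print('crop origin scene',u-50,v-60)
E
```

```text
pos [ 0.5934 -0.0722  0.1502] F [-0.52  0.66  0.36] open 0.171 lev [-0.01  0.11  0.  ] go(tool) [ 0.0322  0.0005 -0.0008] t 26.8
[274.8 186.6   9.8] [0.5793 0.0505 0.0245]
[275.4 151.1   9.8] [0.6707 0.0493 0.0245]
nib pred px [282.16014594 219.94310392] [271.62776344 250.40889501] dot [271.73103224 260.51283421] [282.85147929 207.42638112]
crop origin scene 221 190
```

View pics/c12.png

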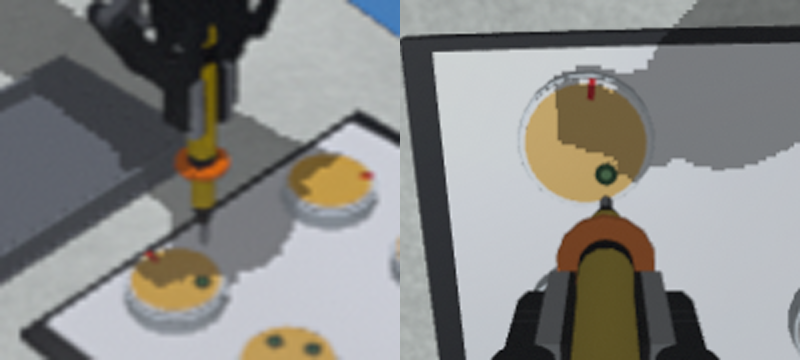

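send_rows(
  commands="0 0 0 0.02 0.0003 -0.0005 1; 0 0 0 0.008 0 0 1; 0 0 0 0 0 0 1; 0 0 0 0 0 0 1",
)

```text
time_s: 27.35
eef_pos: [0.592, -0.0716, 0.1212]
tool_rot: [0.707, -0.0, 0.707, 0.0]
force: [0.1, -0.6, -1.0]
opening: 0.168
```

send_rows(
  commands="0 0 0 0.003 0 0 1; 0 0 0 0.0015 0 0 1; 0 0 0 0.0015 0 0 1; 0 0 0 0 0 0 1; 0 0 0 0 0 0 1",
)

```text
time_s: 27.85
eef_pos: [0.5925, -0.0717, 0.1154]
tool_rot: [0.708, -0.0, 0.707, 0.0]
force: [1.0, 0.5, 2.0]
opening: 0.172
```

```bash
python3 - <<'E'
from h import *
for i in range(3):
    rep(.5926,-.0717,.1163); snap('wrist','w13')
p,R,s=pose(); u,v=w2px('w13',p-[0,0,.0943-.0025]); print(u,v)
b=np.load('pics/w13.npy')[:,:,::-1]; cv2.imwrite('pics/c13.png',cv2.resize(b[160:260,220:340],(720,600),interpolation=cv2.INTER_CUBIC))
E
```

```text
pos [ 0.5925 -0.0717  0.1154] F [1.03 0.5  1.96] open 0.172 lev [0.02 0.08 0.01] go(tool) [-0.0009 -0.      0.0001] t 27.85
pos [ 0.5925 -0.0716  0.1153] F [ 0.31 -0.1   2.46] open 0.167 lev [0.03 0.08 0.01] go(tool) [-0.001  -0.0001  0.0001] t 27.9
pos [ 0.5924 -0.0716  0.1153] F [1.02 0.18 2.12] open 0.175 lev [0.03 0.07 0.  ] go(tool) [-0.001  -0.0001  0.0002] t 27.95
282.2298133122288 220.94352359805518
```

View pics/c13.png

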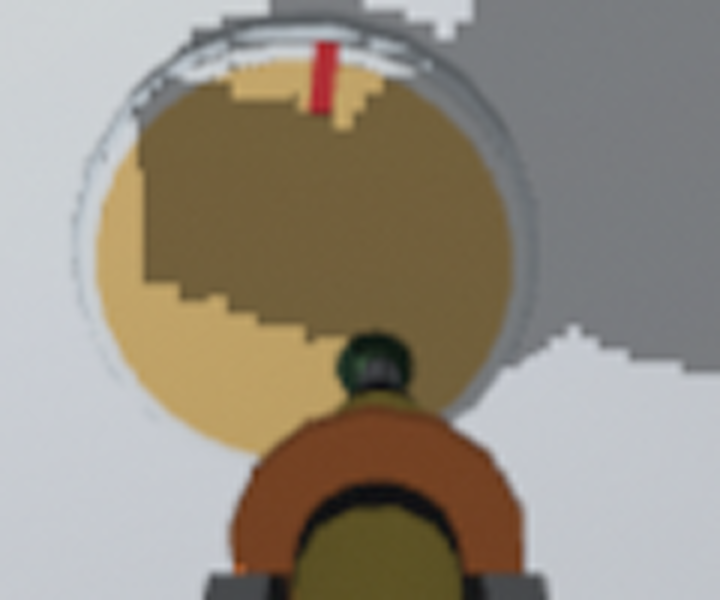

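send_rows(
  commands="0 0 0 -0.015 0 0 1; 0 0 0 -0.02 0 0 1; 0 0 0 0 0.0318 0.0233 1; 0 0 0 0 0.0318 0.0233 1; 0 0 0 0 0.0318 0.0233 1",
)

```text
time_s: 28.5
eef_pos: [0.6617, 0.0242, 0.1507]
tool_rot: [0.707, 0.0, 0.707, -0.0]
force: [0.4, -0.5, -1.3]
opening: 0.169
```

send_rows(
  commands="0 0 0 0 0.0318 0.0233 1; 0 0 0 0 0 0 1; 0 0 0 0 0 0 1; 0 0 0 0 0 0 1; 0 0 0 0 0 0 1",
)

```text
time_s: 29.0
eef_pos: [0.6843, 0.0535, 0.1498]
tool_rot: [0.707, 0.0, 0.707, -0.001]
force: [0.4, 0.6, -1.3]
opening: 0.171
```

```bash
python3 - <<'E'
from h import *
rep(.6857,.0554,.1163); snap('wrist','w14'); pd(dots('w14'))
rep(.6857,.0554,.1163); snap('top','t14')
for q in plates('t14',.0245): print(np.round(q[3],4))
E
```

```text
pos [0.6843 0.0535 0.1498] F [ 0.42  0.56 -1.34] open 0.171 lev [-0.1  -0.05  0.07] go(tool) [0.0335 0.002  0.0014] t 29.0
plate [0.8371 0.0529] red az 0 
   cw   1 r0.0231[0.8602 0.0524] n36 
   cw  28 r0.0233[0.8578 0.0421] n6 
   cw 332 r0.0229[0.8572 0.0637] n9
plate [ 0.669  -0.0808] red az -57 
   cw  48 r0.0162[ 0.6647 -0.0964] n86 
   cw 140 r0.0150[ 0.6547 -0.0762] n92 
   cw 230 r0.0158[ 0.6738 -0.0657] n80 
   cw 312 r0.0168[ 0.6856 -0.0837] n80
plate [0.6695 0.0492] red az 82 
   cw  59 r0.0168[0.6849 0.0558] n81 
   cw 169 r0.0161[0.6703 0.033 ] n84 
   cw 294 r0.0151[0.6568 0.0572] n89
plate [ 0.5785 -0.0798] red az 175 
   cw 144 r0.0161[ 0.5923 -0.0716] n107
plate [0.5787 0.0503] red az 52
pos [0.6845 0.0536 0.1499] F [-0.38 -0.42 -0.43] open 0.167 lev [-0.1  -0.04  0.06] go(tool) [0.0336 0.0019 0.0013] t 29.05
[0.5768 0.0576 0.0245]
```

send_rows(
  commands="0 0 0 0.02 0 0 1; 0 0 0 0.007 0 0 1; 0 0 0 0 0 0 1; 0 0 0 0 0 0 1; 0 0 0 0 0 0 1",
)

```text
time_s: 29.6
eef_pos: [0.6854, 0.0556, 0.1237]
tool_rot: [0.707, -0.0, 0.707, 0.0]
force: [-0.1, -0.4, -1.3]
opening: 0.169
```

```bash
python3 - <<'E'
from h import *
rep(.6857,.0556,.1163)
E
```

```text
pos [0.6854 0.0556 0.1237] F [-0.14 -0.45 -1.3 ] open 0.169 lev [ 0.02  0.06 -0.01] go(tool) [ 0.0074 -0.      0.0003] t 29.6
```

send_rows(
  commands="0 0 0 0.004 0 0.0003 1; 0 0 0 0.0034 0 0 1; 0 0 0 0 0 0 1; 0 0 0 0 0 0 1; 0 0 0 0 0 0 1",
)

```text
time_s: 30.1
eef_pos: [0.6858, 0.0557, 0.116]
tool_rot: [0.708, -0.0, 0.707, 0.0]
force: [1.2, 0.2, 1.7]
opening: 0.173
```

send_rows(
  commands="0 0 0 0 0 0 1; 0 0 0 0 0 0 1; 0 0 0 -0.01 0 0 1; 0 0 0 -0.01 0 0 1; 0 0 0 0 -0.0113 -0.0074 1",
)

```text
time_s: 30.6
eef_pos: [0.679, 0.0468, 0.1376]
tool_rot: [0.708, -0.0, 0.706, 0.002]
force: [0.4, 1.7, -0.8]
opening: 0.168
```

send_rows(
  commands="0 0 0 0 -0.0113 -0.0074 1; 0 0 0 0 0 0 1; 0 0 0 0 0 0 1; 0 0 0 0 0 0 1; 0 0 0 0 0 0 1",
)

```text
time_s: 31.1
eef_pos: [0.6705, 0.0336, 0.1353]
tool_rot: [0.707, -0.0, 0.707, 0.001]
force: [-0.1, 0.7, -0.5]
opening: 0.168
```

send_rows(
  commands="0 0 0 0 0 0 1; 0 0 0 0 0 0 1; 0 0 0 0.01 0 0 1; 0 0 0 0 0 0 1; 0 0 0 0 0 0 1",
)

```text
time_s: 31.6
eef_pos: [0.6699, 0.033, 0.1246]
tool_rot: [0.707, -0.0, 0.708, 0.0]
force: [0.6, 0.2, -0.0]
opening: 0.172
```

```bash
python3 - <<'E'
from h import *
rep(.671,.033,.1163)
E
```

```text
pos [0.6699 0.033  0.1246] F [ 0.61  0.16 -0.05] open 0.172 lev [ 0.03 -0.09  0.  ] go(tool) [0.0083 0.     0.0011] t 31.6
```

send_rows(
  commands="0 0 0 0.005 0 0.0005 1; 0 0 0 0.004 0 0 1; 0 0 0 0 0 0 1; 0 0 0 0 0 0 1; 0 0 0 0 0 0 1",
)

```text
time_s: 32.1
eef_pos: [0.6713, 0.0331, 0.1169]
tool_rot: [0.707, -0.0, 0.707, 0.0]
force: [-0.2, -0.2, 1.3]
opening: 0.169
```

send_rows(
  commands="0 0 0 0 0 0 1; 0 0 0 0 0 0 1; 0 0 0 -0.01 0 0 1; 0 0 0 -0.01 0 0 1; 0 0 0 0 0.0121 -0.0071 1",
)

```text
time_s: 32.6
eef_pos: [0.6656, 0.0428, 0.1385]
tool_rot: [0.708, 0.001, 0.706, -0.002]
force: [1.2, -0.3, -0.4]
opening: 0.173
```

send_rows(
  commands="0 0 0 0 0.012 -0.0071 1; 0 0 0 0 0 0 1; 0 0 0 0 0 0 1; 0 0 0 0 0 0 1; 0 0 0 0 0 0 1",
)

```text
time_s: 33.1
eef_pos: [0.6568, 0.0564, 0.1361]
tool_rot: [0.707, -0.0, 0.707, -0.0]
force: [0.1, 0.0, -0.5]
opening: 0.166
```

send_rows(
  commands="0 0 0 0 0 0 1; 0 0 0 0 0 0 1; 0 0 0 0.01 0 0 1; 0 0 0 0 0 0 1; 0 0 0 0 0 0 1",
)

```text
time_s: 33.6
eef_pos: [0.6562, 0.057, 0.1256]
tool_rot: [0.707, -0.0, 0.708, 0.0]
force: [0.5, 0.3, -0.2]
opening: 0.169
```

```bash
python3 - <<'E'
from h import *
rep(.6573,.0571,.1163)
E
```

```text
pos [0.6562 0.057  0.1256] F [ 0.47  0.28 -0.25] open 0.169 lev [ 0.02 -0.09  0.  ] go(tool) [0.0093 0.0001 0.0011] t 33.6
```

send_rows(
  commands="0 0 0 0.006 0 0.0005 1; 0 0 0 0.0042 0 0 1; 0 0 0 0 0 0 1; 0 0 0 0 0 0 1; 0 0 0 0 0 0 1",
)

```text
time_s: 34.1
eef_pos: [0.6575, 0.0573, 0.1166]
tool_rot: [0.707, -0.0, 0.707, 0.0]
force: [0.5, 0.2, 1.6]
opening: 0.173
```

send_rows(
  commands="0 0 0 0 0 0 1; 0 0 0 0 0 0 1; 0 0 0 -0.015 0 0 1; 0 0 0 -0.015 0 0 1; 0 0 0 0 -0.0307 0.0015 1",
)

```text
time_s: 34.6
eef_pos: [0.6602, 0.0336, 0.1504]
tool_rot: [0.709, -0.001, 0.705, 0.005]
force: [0.8, 0.5, -0.8]
opening: 0.174
```

send_rows(
  commands="0 0 0 0 -0.0307 0.0015 1; 0 0 0 0 -0.0307 0.0015 1; 0 0 0 0 -0.0307 0.0015 1; 0 0 0 0 -0.0307 0.0015 1; 0 0 0 0 0 0 1",
)

```text
time_s: 35.1
eef_pos: [0.6647, -0.1046, 0.1474]
tool_rot: [0.707, 0.001, 0.707, -0.005]
force: [0.6, -0.7, -1.4]
opening: 0.17
```

send_rows(
  commands="0 0 0 0 0 0 1; 0 0 0 0 0 0 1; 0 0 0 0 0 0 1; 0 0 0 0 0 0 1; 0 0 0 0 0 0 1",
)

```text
time_s: 35.6
eef_pos: [0.6648, -0.0954, 0.1463]
tool_rot: [0.707, -0.001, 0.707, 0.001]
force: [-0.8, -0.1, -0.3]
opening: 0.164
```

```bash
python3 - <<'E'
from h import *
rep(.6653,-.0964,.1163); snap('wrist','w15'); pd(dots('w15'))
p=pose()[0]; print(w2px('w15',p-[0,0,.0943]))
E
```

```text
pos [ 0.6648 -0.0954  0.1463] F [-0.82 -0.11 -0.3 ] open 0.164 lev [ 0.11 -0.   -0.01] go(tool) [ 0.03   -0.0011  0.0005] t 35.6
plate [ 0.8117 -0.0956] red az 0 
   cw   1 r0.0251[ 0.8368 -0.0961] n14
plate [0.6695 0.0481] red az 82 
   cw  58 r0.0170[0.6849 0.0551] n74 
   cw 170 r0.0155[0.6702 0.0326] n73 
   cw 295 r0.0156[0.6564 0.0566] n77
plate [ 0.6762 -0.0856] red az -73 
   cw  26 r0.0095[ 0.6748 -0.0949] n15 
   cw  63 r0.0161[ 0.6648 -0.0969] n83 
   cw 130 r0.0234[ 0.6547 -0.0765] n85 
   cw 189 r0.0195[ 0.6736 -0.0663] n81 
   cw 261 r0.0076[ 0.683  -0.0823] n15
plate [0.5787 0.0492] red az 53
plate [ 0.5784 -0.0807] red az 173 
   cw 141 r0.0164[ 0.5922 -0.0719] n105
[281.83575004 220.04699542]
```

send_rows(
  commands="0 0 0 0.015 0 0.0003 1; 0 0 0 0.008 0 0 1; 0 0 0 0.004 0 0 1; 0 0 0 0.0033 0 0 1; 0 0 0 0 0 0 1",
)

```text
time_s: 36.15
eef_pos: [0.6645, -0.0964, 0.1154]
tool_rot: [0.707, -0.0, 0.708, 0.0]
force: [-2.3, 0.0, 1.9]
opening: 0.169
```

send_rows(
  commands="0 0 0 0 0 0 1; 0 0 0 0 0 0 1; 0 0 0 0 0 0 1; 0 0 0 0 0 0 1",
)

```text
time_s: 36.55
eef_pos: [0.6653, -0.0964, 0.1163]
tool_rot: [0.707, -0.0, 0.707, 0.0]
force: [-1.4, -0.1, 1.2]
opening: 0.174
```

send_rows(
  commands="0 0 0 -0.01 0 0 1; 0 0 0 -0.01 0 0 1; 0 0 0 0 0.01 -0.005 1; 0 0 0 0 0.01 -0.005 1; 0 0 0 0 0 0 1",
)

```text
time_s: 37.05
eef_pos: [0.654, -0.0728, 0.1359]
tool_rot: [0.707, -0.001, 0.707, 0.002]
force: [-0.1, 0.7, -1.3]
opening: 0.168
```

send_rows(
  commands="0 0 0 0 0 0 1; 0 0 0 0 0 0 1; 0 0 0 0 0 0 1; 0 0 0 0 0 0 1; 0 0 0 0 0 0 1",
)

```text
time_s: 37.55
eef_pos: [0.6551, -0.0767, 0.1358]
tool_rot: [0.707, -0.0, 0.707, -0.0]
force: [-0.1, 0.4, -0.0]
opening: 0.172
```

```bash
python3 - <<'E'
from h import *
rep(.6553,-.0763,.1163)
E
```

```text
pos [ 0.6551 -0.0767  0.1358] F [-0.07  0.41 -0.03] open 0.172 lev [-0.   -0.01  0.  ] go(tool) [0.0195 0.0004 0.0002] t 37.55
```

send_rows(
  commands="0 0 0 0.01 0.0002 0 1; 0 0 0 0.006 0 0 1; 0 0 0 0.0038 0 0 1; 0 0 0 0 0 0 1; 0 0 0 0 0 0 1",
)

```text
time_s: 38.05
eef_pos: [0.6549, -0.0763, 0.1162]
tool_rot: [0.707, -0.0, 0.707, 0.0]
force: [-1.5, -0.8, 1.1]
opening: 0.168
```

send_rows(
  commands="0 0 0 0 0 0 1; 0 0 0 0 0 0 1; 0 0 0 0 0 0 1; 0 0 0 0 0 0 1",
)

```text
time_s: 38.45
eef_pos: [0.655, -0.0762, 0.1162]
tool_rot: [0.707, -0.0, 0.707, 0.0]
force: [-1.1, 0.0, 0.7]
opening: 0.169
```

send_rows(
  commands="0 0 0 -0.01 0 0 1; 0 0 0 -0.01 0 0 1; 0 0 0 0 0.0052 0.0095 1; 0 0 0 0 0.0052 0.0095 1; 0 0 0 0 0 0 1",
)

```text
time_s: 38.95
eef_pos: [0.6758, -0.0635, 0.1363]
tool_rot: [0.708, -0.0, 0.706, 0.001]
force: [-0.1, 0.5, -1.1]
opening: 0.168
```

send_rows(
  commands="0 0 0 0 0 0 1; 0 0 0 0 0 0 1; 0 0 0 0 0 0 1; 0 0 0 0 0 0 1; 0 0 0 0 0 0 1",
)

```text
time_s: 39.45
eef_pos: [0.6739, -0.066, 0.1361]
tool_rot: [0.707, -0.0, 0.707, 0.0]
force: [-0.5, 0.3, -0.3]
opening: 0.176
```

```bash
python3 - <<'E'
from h import *
rep(.6743,-.0661,.1163)
E
```

```text
pos [ 0.6739 -0.066   0.1361] F [-0.48  0.28 -0.26] open 0.176 lev [ 0.01 -0.01  0.  ] go(tool) [ 0.0198 -0.0001  0.0004] t 39.45
```

send_rows(
  commands="0 0 0 0.01 0 0.0004 1; 0 0 0 0.006 0 0 1; 0 0 0 0.004 0 0 1; 0 0 0 0 0 0 1; 0 0 0 0 0 0 1",
)

```text
time_s: 39.95
eef_pos: [0.6744, -0.0659, 0.1162]
tool_rot: [0.707, -0.0, 0.707, 0.0]
force: [-1.7, -0.5, 1.2]
opening: 0.168
```

send_rows(
  commands="0 0 0 0 0 0 1; 0 0 0 0 0 0 1",
)

```text
time_s: 40.15
eef_pos: [0.6744, -0.0659, 0.1164]
tool_rot: [0.707, -0.0, 0.707, 0.0]
force: [-1.8, -0.8, 0.9]
opening: 0.17
```

```bash
python3 - <<'E'
from h import *
F=[]
for i in range(8):
    snap('wrist','w16'); p,R,s=pose(); F.append(s['force'])
print(p,np.mean(F,0),np.std(F,0))
E
```

```text
[ 0.67442635 -0.06585564  0.1161563 ] [-1.1413224  -0.35146469  1.55138738] [0.3826431  0.46014582 0.54995774]
```

send_rows(
  commands="0 0 0 -0.01 0 0 1; 0 0 0 -0.01 0 0 1; 0 0 0 0 -0.009 0.006 1; 0 0 0 0 -0.0089 0.0059 1; 0 0 0 0 0 0 1",
)

```text
time_s: 41.05
eef_pos: [0.6872, -0.0871, 0.1359]
tool_rot: [0.707, 0.0, 0.707, -0.002]
force: [0.8, -1.3, -0.8]
opening: 0.17
```

send_rows(
  commands="0 0 0 0 0 0 1; 0 0 0 0 0 0 1; 0 0 0 0 0 0 1; 0 0 0 0 0 0 1; 0 0 0 0 0 0 1",
)

```text
time_s: 41.55
eef_pos: [0.6863, -0.0833, 0.1361]
tool_rot: [0.707, -0.0, 0.707, 0.0]
force: [-0.1, 0.1, -1.5]
opening: 0.17
```

send_rows(
  commands="0 0 0 0.01 0 0 1; 0 0 0 0.006 0 0 1; 0 0 0 0.004 0 0 1; 0 0 0 0 0 0 1; 0 0 0 0 0 0 1",
)

```text
time_s: 42.05
eef_pos: [0.6863, -0.0837, 0.1162]
tool_rot: [0.707, -0.0, 0.707, 0.0]
force: [-0.1, -1.2, 1.3]
opening: 0.168
```

send_rows(
  commands="0 0 0 0 0 0 1; 0 0 0 0 0 0 1; 0 0 0 0 0 0 1",
)

```text
time_s: 42.35
eef_pos: [0.6863, -0.0837, 0.1163]
tool_rot: [0.707, -0.0, 0.707, 0.0]
force: [-0.6, -0.5, 1.2]
opening: 0.172
```

```bash
python3 - <<'E'
from h import *
F=[]
for i in range(5):
    snap('wrist','w17'); p,R,s=pose(); F.append(s['force'])
print(p,np.mean(F,0)); rep(.6485,-.2699,.2)
E
```

```text
[ 0.68634298 -0.08364739  0.11617947] [-1.50519601  0.01264662  1.75070115]
pos [ 0.6863 -0.0836  0.1162] F [-1.8   0.06  2.  ] open 0.166 lev [ 0.03 -0.01 -0.  ] go(tool) [-0.0838 -0.1862 -0.0379] t 42.6
```

send_rows(
  commands="0 0 0 -0.03 0 0 1; 0 0 0 -0.032 0 0 1; 0 0 0 -0.032 0 0 1; 0 0 0 0 -0.031 -0.0063 1; 0 0 0 0 -0.031 -0.0063 1",
)

```text
time_s: 43.1
eef_pos: [0.6753, -0.1446, 0.212]
tool_rot: [0.709, -0.001, 0.706, 0.001]
force: [-1.0, -0.5, -1.6]
opening: 0.172
```

send_rows(
  commands="0 0 0 0 -0.031 -0.0063 1; 0 0 0 0 -0.031 -0.0063 1; 0 0 0 0 -0.031 -0.0063 1; 0 0 0 0 -0.0313 -0.0063 1; 0 0 0 0 0 0 1",
)

```text
time_s: 43.6
eef_pos: [0.6462, -0.2783, 0.2094]
tool_rot: [0.707, 0.001, 0.708, -0.005]
force: [-0.9, -1.3, -1.7]
opening: 0.168
```

send_rows(
  commands="0 0 0 0 0 0 1; 0 0 0 0 0 0 1; 0 0 0 0 0 0 1; 0 0 0 0 0 0 1; 0 0 0 0 0 0 1",
)

```text
time_s: 44.1
eef_pos: [0.6491, -0.269, 0.2103]
tool_rot: [0.707, -0.001, 0.707, 0.001]
force: [0.2, -0.3, -1.0]
opening: 0.168
```

send_rows(
  commands="0 0 0 0.015 0 0 1; 0 0 0 0 0 0 1; 0 0 0 0 0 0 1; 0 0 0 0 0 0 1",
)

```text
time_s: 44.5
eef_pos: [0.6487, -0.27, 0.1949]
tool_rot: [0.707, -0.0, 0.707, 0.0]
force: [0.3, -0.6, -1.4]
opening: 0.17
```

```bash
python3 - <<'E'
from h import *
rep(.6485,-.2699,.11)
E
```

```text
pos [ 0.6487 -0.27    0.1949] F [ 0.34 -0.63 -1.4 ] open 0.17 lev [ 0.02 -0.02 -0.01] go(tool) [ 0.0849  0.0001 -0.0001] t 44.5
```

send_rows(
  commands="0 0 0 0.02 0 0 1; 0 0 0 0.02 0 0 1; 0 0 0 0.015 0 0 1; 0 0 0 0 0 0 1; 0 0 0 0 0 0 1",
)

```text
time_s: 45.0
eef_pos: [0.6488, -0.27, 0.1403]
tool_rot: [0.707, -0.0, 0.707, 0.0]
force: [0.4, -0.5, 0.1]
opening: 0.172
```

send_rows(
  commands="0 0 0 0.015 0 0 1; 0 0 0 0.01 0 0 1; 0 0 0 0.004 0 0 1; 0 0 0 0 0 0 1; 0 0 0 0 0 0 1",
)

```text
time_s: 45.5
eef_pos: [0.6488, -0.27, 0.1112]
tool_rot: [0.707, -0.0, 0.707, 0.0]
force: [0.9, 0.6, -0.7]
opening: 0.169
```

send_rows(
  commands="0 0 0 0.001 0 0 1; 0 0 0 0 0 0 1; 0 0 0 0 0 0 1",
)

```text
time_s: 45.8
eef_pos: [0.6488, -0.27, 0.1103]
tool_rot: [0.707, -0.0, 0.707, 0.0]
force: [0.5, -0.1, -0.3]
opening: 0.17
```

send_rows(
  commands="0 0 0 0 0 0 0.9; 0 0 0 0 0 0 0.8; 0 0 0 0 0 0 0.6; 0 0 0 0 0 0 0.4; 0 0 0 0 0 0 0.2",
  force=30,
)

```text
time_s: 46.3
eef_pos: [0.6488, -0.27, 0.1102]
tool_rot: [0.707, -0.0, 0.707, 0.0]
force: [-0.0, 1.5, 0.4]
opening: 0.702
```

send_rows(
  commands="0 0 0 0 0 0 0; 0 0 0 0 0 0 0; 0 0 0 -0.02 0 0 0; 0 0 0 -0.03 0 0 0; 0 0 0 -0.035 0 0 0",
)

```text
time_s: 46.8
eef_pos: [0.6477, -0.2697, 0.1946]
tool_rot: [0.706, 0.0, 0.708, 0.001]
force: [0.7, 0.4, 0.5]
opening: 1.004
```

send_rows(
  commands="0 0 0 -0.035 0 0 0; 0 0 0 0 0.0377 0.0043 0; 0 0 0 0 0.0377 0.0043 0; 0 0 0 0 0.0377 0.0043 0; 0 0 0 0 0.0377 0.0043 0",
)

```text
time_s: 47.3
eef_pos: [0.6658, -0.1178, 0.2304]
tool_rot: [0.707, -0.0, 0.707, 0.0]
force: [0.9, 0.1, -0.3]
opening: 0.998
```

send_rows(
  commands="0 0 0 0 0.0377 0.0043 0; 0 0 0 0.03 0 0 0; 0 0 0 0.03 0 0 0; 0 0 0 0.03 0 0 0; 0 0 0 0.03 0 0 0",
)

```text
time_s: 47.8
eef_pos: [0.6701, -0.0814, 0.1092]
tool_rot: [0.707, -0.0, 0.707, 0.0]
force: [0.1, -0.8, 0.3]
opening: 1.004
```

send_rows(
  commands="0 0 0 0.03 0 0 0; 0 0 0 0 0 0 0; 0 0 0 0 0 0 0; 0 0 0 0 0 0 0; 0 0 0 0 0 0 0",
)

```text
time_s: 48.3
eef_pos: [0.6717, -0.0816, 0.0825]
tool_rot: [0.708, -0.0, 0.706, -0.0]
force: [-0.4, -0.3, 0.3]
opening: 1.004
```

```bash
python3 - <<'E'
from h import *
rep(.671,-.081,.0265); snap('wrist','w18'); snap('top','t18')
for q in plates('w18',.0245,500): print('w',np.round(q[:3],1),np.round(q[3],4))
for q in plates('t18',.0245): print('t',np.round(q[3],4))
im=np.load('pics/t18.npy'); cv2.imwrite('pics/t18b.png',cv2.resize(im[100:340,200:520,::-1],(800,600),interpolation=cv2.INTER_CUBIC))
E
```

```text
pos [ 0.6717 -0.0816  0.0825] F [-0.45 -0.26  0.3 ] open 1.004 lev [0.02 0.21 0.02] go(tool) [ 0.056   0.0006 -0.0009] t 48.3
w [474.6 233.5  39.7] [0.6692 0.0479 0.0245]
w [282.2 233.1  39.1] [ 0.6686 -0.0815  0.0245]
w [501.7  91.   46.8] [0.5787 0.0488 0.0245]
w [283.8  85.7  47.4] [ 0.5782 -0.0806  0.0245]
t [ 0.5788 -0.0806  0.0245]
t [0.5792 0.0505 0.0245]
t [0.6707 0.0494 0.0245]
```

View pics/t18b.png

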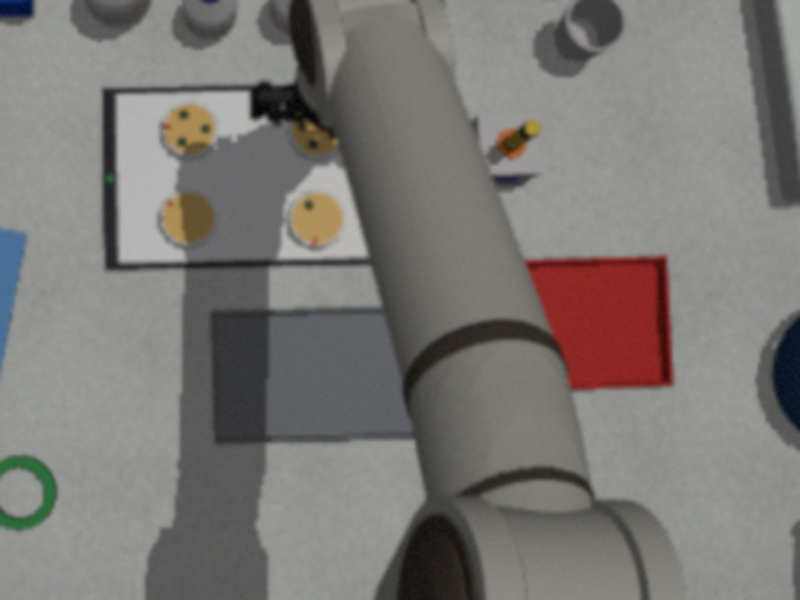

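send_rows(
  commands="0 0 0 0.03 0 -0.001 0; 0 0 0 0.02 0 0 0; 0 0 0 0.008 0 0 0; 0 0 0 0 0 0 0.2; 0 0 0 0 0 0 0.5",
)

```text
time_s: 48.9
eef_pos: [0.6699, -0.0814, 0.0232]
tool_rot: [0.708, -0.0, 0.707, 0.0]
force: [-2.0, -0.3, 15.3]
opening: 0.689
```

send_rows(
  commands="0 0 0 0 0 0 0.6; 0 0 0 0 0 0 0.6; 0 0 0 0 0 0 0.6; 0 0 0 0 0 0 0.6; 0 0 0 0 0 0 0.6",
)

```text
time_s: 49.4
eef_pos: [0.6702, -0.0815, 0.0235]
tool_rot: [0.708, -0.0, 0.706, 0.0]
force: [-1.4, 0.4, 6.4]
opening: 0.681
```

send_rows(
  commands="0 0 0 -0.03 0 0 0.6; 0 0 0 -0.03 0 0 0.6; 0 0 0 -0.02 0 -0.035 0.6; 0 0 0 0 0 -0.035 0.6; 0 0 0 0 0 -0.035 0.6",
)

```text
time_s: 49.9
eef_pos: [0.5634, -0.0816, 0.103]
tool_rot: [0.708, -0.0, 0.707, -0.0]
force: [0.6, -0.2, -0.8]
opening: 0.683
```

send_rows(
  commands="0 0 0 0 0 -0.035 0.6; 0 0 0 0 -0.0337 -0.0065 0.6; 0 0 0 0 -0.0337 -0.0065 0.6; 0 0 0 0 -0.0337 -0.0065 0.6; 0 0 0 0 -0.0337 -0.0065 0.6",
)

```text
time_s: 50.4
eef_pos: [0.5026, -0.2176, 0.1023]
tool_rot: [0.707, -0.0, 0.707, 0.0]
force: [0.8, -0.4, -0.9]
opening: 0.683
```

send_rows(
  commands="0 0 0 0 -0.0337 -0.0065 0.6; 0 0 0 0 -0.0337 -0.0065 0.6; 0 0 0 0 -0.0337 -0.0065 0.6; 0 0 0 0 -0.0337 -0.0065 0.6; 0 0 0 0 -0.0337 -0.0065 0.6",
)

```text
time_s: 50.9
eef_pos: [0.4701, -0.3862, 0.1021]
tool_rot: [0.707, -0.0, 0.707, 0.0]
force: [0.8, -0.4, -0.8]
opening: 0.684
```

send_rows(
  commands="0 0 0 0.02 0 0 0.6; 0 0 0 0.02 0 0 0.6; 0 0 0 0 0 0 0.6; 0 0 0 0 0 0 0.6; 0 0 0 0 0 0 0.6",
)

```text
time_s: 51.4
eef_pos: [0.4716, -0.3849, 0.0632]
tool_rot: [0.708, -0.001, 0.707, 0.0]
force: [0.2, 0.6, -1.0]
opening: 0.686
```

```bash
python3 - <<'E'
from h import *
rep(.472,-.3845,.0215); snap('wrist','w19')
im=np.load('pics/w19.npy'); cv2.imwrite('pics/w19b.png',im[:,:,::-1])
E
```

```text
pos [ 0.4716 -0.3849  0.0632] F [ 0.21  0.56 -0.97] open 0.686 lev [0.07 0.07 0.04] go(tool) [0.0417 0.0005 0.0004] t 51.4
```

View pics/w19b.png

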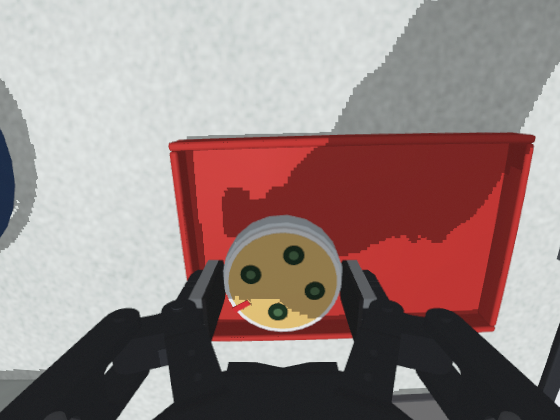

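send_rows(
  commands="0 0 0 0.02 0 0 0.6; 0 0 0 0.014 0 0 0.6; 0 0 0 0.005 0 0 0.6; 0 0 0 0.0025 0 0 0.6; 0 0 0 0 0 0 0.6",
)

```text
time_s: 51.95
eef_pos: [0.4709, -0.3848, 0.0209]
tool_rot: [0.707, -0.0, 0.707, 0.0]
force: [-0.2, 0.1, -0.1]
opening: 0.682
```

send_rows(
  commands="0 0 0 0 0 0 0.5; 0 0 0 0 0 0 0.3; 0 0 0 0 0 0 0.2; 0 0 0 0 0 0 0.2; 0 0 0 -0.02 0 0 0.2",
)

```text
time_s: 52.45
eef_pos: [0.4689, -0.3835, 0.0385]
tool_rot: [0.706, 0.001, 0.708, 0.001]
force: [-1.0, -0.0, -0.5]
opening: 0.801
```

send_rows(
  commands="0 0 0 -0.03 0 0 0.2; 0 0 0 -0.03 0 0 0; 0 0 0 0 0.0337 0.0065 0; 0 0 0 0 0.0337 0.0065 0; 0 0 0 0 0.0337 0.0065 0",
)

```text
time_s: 52.95
eef_pos: [0.4904, -0.2831, 0.1012]
tool_rot: [0.707, 0.0, 0.707, -0.0]
force: [0.4, -0.2, -0.4]
opening: 1.001
```

send_rows(
  commands="0 0 0 0 0.0337 0.0065 0; 0 0 0 0 0.0337 0.0065 0; 0 0 0 0 0.0337 0.0065 0; 0 0 0 0 0.0337 0.0065 0; 0 0 0 0 0.0337 0.0065 0",
)

```text
time_s: 53.45
eef_pos: [0.5228, -0.114, 0.1009]
tool_rot: [0.707, -0.0, 0.707, 0.0]
force: [0.2, -0.1, -0.7]
opening: 1.002
```

send_rows(
  commands="0 0 0 0 0.0337 0.0065 0; 0 0 0 0 0.0325 0.035 0; 0 0 0 0 0.0325 0.035 0; 0 0 0 0 0.0325 0.035 0; 0 0 0 0 0.0325 0.035 0",
)

```text
time_s: 53.95
eef_pos: [0.6703, 0.0498, 0.1008]
tool_rot: [0.707, -0.0, 0.707, -0.0]
force: [0.6, 0.1, -0.4]
opening: 1.002
```

send_rows(
  commands="0 0 0 0.02 0 0 0; 0 0 0 0 0 0 0; 0 0 0 0 0 0 0; 0 0 0 0 0 0 0; 0 0 0 0 0 0 0",
)

```text
time_s: 54.45
eef_pos: [0.6692, 0.047, 0.0816]
tool_rot: [0.707, 0.0, 0.707, -0.001]
force: [-0.8, -0.2, -0.4]
opening: 0.999
```

```bash
python3 - <<'E'
from h import *
rep(.671,.049,.0245); snap('wrist','w20'); snap('top','t20')
for q in plates('w20',.0245,500): print('w',np.round(q[:3],1),np.round(q[3],4))
for q in plates('t20',.0245): print('t',np.round(q[3],4))
E
```

```text
pos [0.6692 0.047  0.0816] F [-0.83 -0.18 -0.37] open 0.999 lev [-0.08  0.05  0.04] go(tool) [0.0571 0.002  0.0018] t 54.45
w [285.5 238.2  38.9] [0.6692 0.0492 0.0245]
w [69.3 95.1 46.6] [ 0.5783 -0.0793  0.0245]
w [287.7  90.8  47. ] [0.5784 0.0503 0.0245]
t [ 0.4713 -0.3842  0.0245]
t [0.5775 0.0544 0.0245]
```

send_rows(
  commands="0 0 0 0.03 0 0 0; 0 0 0 0.02 0 0 0; 0 0 0 0.0075 0 0 0; 0 0 0 0 0 0 0.2; 0 0 0 0 0 0 0.5",
)

```text
time_s: 55.05
eef_pos: [0.6697, 0.0485, 0.0241]
tool_rot: [0.708, -0.0, 0.707, 0.0]
force: [-2.6, -1.8, 13.2]
opening: 0.694
```

send_rows(
  commands="0 0 0 0 0 0 0.6; 0 0 0 0 0 0 0.6; 0 0 0 0 0 0 0.6; 0 0 0 0 0 0 0.6; 0 0 0 0 0 0 0.6",
)

```text
time_s: 55.55
eef_pos: [0.6701, 0.0487, 0.0245]
tool_rot: [0.708, -0.0, 0.706, 0.0]
force: [-0.5, 0.0, 5.2]
opening: 0.684
```

send_rows(
  commands="0 0 0 -0.03 0 0 0.6; 0 0 0 -0.03 0 0 0.6; 0 0 0 -0.02 -0.0325 -0.035 0.6; 0 0 0 0 -0.0325 -0.035 0.6; 0 0 0 0 -0.0325 -0.035 0.6",
)

```text
time_s: 56.05
eef_pos: [0.5646, -0.0487, 0.1033]
tool_rot: [0.708, -0.001, 0.707, 0.0]
force: [-0.4, -0.2, -0.8]
opening: 0.679
```

send_rows(
  commands="0 0 0 0 -0.0325 -0.035 0.6; 0 0 0 0 -0.0308 -0.0084 0.6; 0 0 0 0 -0.0308 -0.0084 0.6; 0 0 0 0 -0.0308 -0.0084 0.6; 0 0 0 0 -0.0308 -0.0084 0.6",
)

```text
time_s: 56.55
eef_pos: [0.4961, -0.2049, 0.1026]
tool_rot: [0.707, -0.0, 0.707, 0.0]
force: [0.1, 0.5, 0.1]
opening: 0.684
```

send_rows(
  commands="0 0 0 0 -0.0308 -0.0084 0.6; 0 0 0 0 -0.0308 -0.0084 0.6; 0 0 0 0 -0.0308 -0.0084 0.6; 0 0 0 0.02 0 0 0.6; 0 0 0 0.02 0 0 0.6",
)

```text
time_s: 57.05
eef_pos: [0.4713, -0.2983, 0.0625]
tool_rot: [0.708, 0.0, 0.707, -0.002]
force: [-0.6, 0.7, -0.7]
opening: 0.68
```

send_rows(
  commands="0 0 0 0 0 0 0.6; 0 0 0 0 0 0 0.6; 0 0 0 0 0 0 0.6; 0 0 0 0 0 0 0.6",
)

```text
time_s: 57.45
eef_pos: [0.4725, -0.2962, 0.0635]
tool_rot: [0.708, -0.001, 0.707, 0.0]
force: [0.1, -0.7, -0.4]
opening: 0.686
```

```bash
python3 - <<'E'
from h import *
rep(.472,-.2965,.021)
E
```

```text
pos [ 0.4725 -0.2962  0.0635] F [ 0.06 -0.72 -0.41] open 0.686 lev [0.06 0.09 0.06] go(tool) [ 0.0425 -0.0003 -0.0006] t 57.45
```

send_rows(
  commands="0 0 0 0.02 0 0 0.6; 0 0 0 0.014 0 0 0.6; 0 0 0 0.005 0 0 0.6; 0 0 0 0.0025 0 0 0.6; 0 0 0 0 0 0 0.6",
)

```text
time_s: 57.95
eef_pos: [0.4715, -0.2958, 0.0215]
tool_rot: [0.707, -0.0, 0.707, 0.0]
force: [-1.1, 0.2, 0.7]
opening: 0.678
```

send_rows(
  commands="0 0 0 0 0 0 0.5; 0 0 0 0 0 0 0.3; 0 0 0 0 0 0 0.2; 0 0 0 0 0 0 0.2; 0 0 0 -0.02 0 0 0.2",
)

```text
time_s: 58.45
eef_pos: [0.4697, -0.295, 0.039]
tool_rot: [0.706, 0.001, 0.709, 0.001]
force: [-0.5, 0.8, -0.9]
opening: 0.801
```

send_rows(
  commands="0 0 0 -0.03 0 0 0.2; 0 0 0 -0.03 0 0 0; 0 0 0 0 0.036 0.0178 0; 0 0 0 0 0.036 0.0178 0; 0 0 0 0 0.036 0.0178 0",
)

```text
time_s: 58.95
eef_pos: [0.5256, -0.1875, 0.1015]
tool_rot: [0.707, 0.0, 0.707, -0.001]
force: [0.4, -0.2, -0.1]
opening: 1.001
```

send_rows(
  commands="0 0 0 0 0.036 0.0178 0; 0 0 0 0 0.036 0.0178 0; 0 0 0 0 0.036 0.0178 0; 0 0 0 0.02 0 0 0; 0 0 0 0 0 0 0",
)

```text
time_s: 59.45
eef_pos: [0.5769, -0.078, 0.079]
tool_rot: [0.706, -0.001, 0.708, 0.002]
force: [-0.5, -0.3, -0.0]
opening: 0.999
```

send_rows(
  commands="0 0 0 0 0 0 0; 0 0 0 0 0 0 0; 0 0 0 0 0 0 0; 0 0 0 0 0 0 0; 0 0 0 0 0 0 0",
)

```text
time_s: 59.95
eef_pos: [0.5784, -0.0806, 0.0814]
tool_rot: [0.707, 0.0, 0.707, -0.0]
force: [0.0, -0.1, -0.4]
opening: 0.999
```

```bash
python3 - <<'E'
from h import *
rep(.579,-.081,.0245); snap('wrist','w21'); snap('top','t21')
for q in plates('w21',.0245,500): print('w',np.round(q[:3],1),np.round(q[3],4))
for q in plates('t21',.0245): print('t',np.round(q[3],4))
E
```

```text
pos [ 0.5784 -0.0806  0.0814] F [ 0.03 -0.12 -0.41] open 0.999 lev [-0.03  0.03  0.01] go(tool) [ 0.0569 -0.0003  0.0005] t 59.95
w [475.1 236.7  39.7] [0.5777 0.0489 0.0245]
w [282.1 237.   39.2] [ 0.5775 -0.0807  0.0245]
t [ 0.4403 -0.3035  0.0245]
t [ 0.4713 -0.3842  0.0245]
t [0.5792 0.0505 0.0245]
```

send_rows(
  commands="0 0 0 0.03 0 0 0; 0 0 0 0.02 0 0 0; 0 0 0 0.007 0 0 0; 0 0 0 0 0 0 0.2; 0 0 0 0 0 0 0.5",
)

```text
time_s: 60.55
eef_pos: [0.5789, -0.0799, 0.0246]
tool_rot: [0.707, -0.0, 0.707, 0.0]
force: [-0.8, 1.0, 14.5]
opening: 0.693
```

send_rows(
  commands="0 0 0 0 0 0 0.6; 0 0 0 0 0 0 0.6; 0 0 0 0 0 0 0.6; 0 0 0 0 0 0 0.6; 0 0 0 0 0 0 0.6",
)

```text
time_s: 61.05
eef_pos: [0.5793, -0.0801, 0.025]
tool_rot: [0.708, -0.0, 0.706, 0.0]
force: [-0.8, 0.3, 6.6]
opening: 0.678
```

send_rows(
  commands="0 0 0 -0.03 0 0 0.6; 0 0 0 -0.03 0 0 0.6; 0 0 0 -0.02 -0.0082 -0.0316 0.6; 0 0 0 0 -0.0082 -0.0316 0.6; 0 0 0 0 -0.0082 -0.0316 0.6",
)

```text
time_s: 61.55
eef_pos: [0.4829, -0.105, 0.1048]
tool_rot: [0.708, -0.001, 0.707, 0.0]
force: [-0.2, -0.1, -0.3]
opening: 0.681
```

send_rows(
  commands="0 0 0 0 -0.0082 -0.0316 0.6; 0 0 0 0 -0.0082 -0.0316 0.6; 0 0 0 0.02 0 0 0.6; 0 0 0 0.02 0 0 0.6; 0 0 0 0 0 0 0.6",
)

```text
time_s: 62.05
eef_pos: [0.4183, -0.1209, 0.0625]
tool_rot: [0.706, 0.0, 0.708, 0.0]
force: [-0.3, 0.8, -1.8]
opening: 0.681
```

send_rows(
  commands="0 0 0 0 0 0 0.6; 0 0 0 0 0 0 0.6; 0 0 0 0 0 0 0.6; 0 0 0 0 0 0 0.6",
)

```text
time_s: 62.45
eef_pos: [0.4209, -0.1212, 0.0645]
tool_rot: [0.708, -0.0, 0.707, 0.0]
force: [-0.3, -0.8, 0.4]
opening: 0.68
```

```bash
python3 - <<'E'
from h import *
rep(.42,-.122,.021); snap('wrist','w22'); snap('top','t22')
for q in plates('w22',.0245,500): print('w',np.round(q[:3],1),np.round(q[3],4))
for q in plates('t22',.0245): print('t',np.round(q[:3],1),np.round(q[3],4))
A=np.load('pics/w22.npy')[:,:,::-1]; B=np.load('pics/t22.npy')[150:290,260:480,::-1]
cv2.imwrite('pics/c22.png',np.hstack([cv2.resize(A,(400,300)),cv2.resize(B,(400,300),interpolation=cv2.INTER_CUBIC)]))
E
```

```text
pos [ 0.4209 -0.1212  0.0645] F [-0.32 -0.79  0.43] open 0.68 lev [0.04 0.06 0.02] go(tool) [ 0.0435 -0.0008 -0.001 ] t 62.45
w [ 24.3 269.4  39. ] [ 0.4369 -0.2895  0.0245]
w [282.1 278.8  53.3] [ 0.4413 -0.1212  0.0245]
t [412.  242.4  10.3] [ 0.4384 -0.2985  0.0245]
t [444.7 229.4   9.9] [ 0.4713 -0.3842  0.0245]
t [274.8 186.6   9.8] [0.5792 0.0505 0.0245]
```

View pics/c22.png

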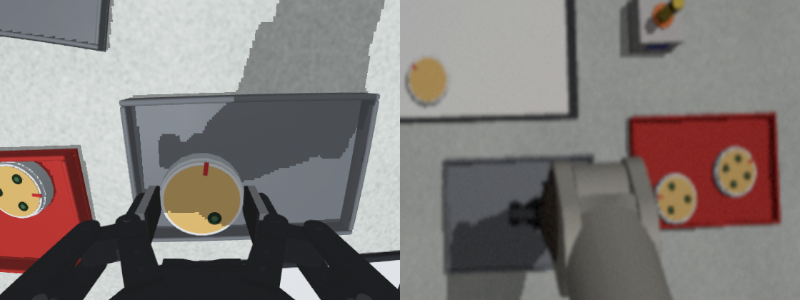

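send_rows(
  commands="0 0 0 0.02 0 0 0.6; 0 0 0 0.014 0 0 0.6; 0 0 0 0.005 0 0 0.6; 0 0 0 0.003 0 0 0.6; 0 0 0 0 0 0 0.6",
)

```text
time_s: 63.05
eef_pos: [0.4204, -0.121, 0.0222]
tool_rot: [0.707, -0.0, 0.707, 0.0]
force: [-0.3, -0.6, -0.4]
opening: 0.685
```

send_rows(
  commands="0 0 0 0 0 0 0.5; 0 0 0 0 0 0 0.3; 0 0 0 0 0 0 0.2; 0 0 0 0 0 0 0.2; 0 0 0 -0.02 0 0 0.2",
)

```text
time_s: 63.55
eef_pos: [0.4186, -0.1206, 0.0407]
tool_rot: [0.706, 0.0, 0.708, 0.001]
force: [-0.1, -0.6, -0.9]
opening: 0.797
```

send_rows(
  commands="0 0 0 -0.03 0 0 0.2; 0 0 0 -0.03 0 0 0; 0 0 0 0 0.0285 0.0265 0; 0 0 0 0 0.0285 0.0265 0; 0 0 0 0 0.0285 0.0265 0",
)

```text
time_s: 64.05
eef_pos: [0.5008, -0.0353, 0.1026]
tool_rot: [0.708, 0.0, 0.707, -0.001]
force: [0.6, -0.2, 0.4]
opening: 1.002
```

send_rows(
  commands="0 0 0 0 0.0285 0.0265 0; 0 0 0 0 0.0285 0.0265 0; 0 0 0 0 0.0285 0.0265 0; 0 0 0 0.02 0 0 0; 0 0 0 0 0 0 0",
)

```text
time_s: 64.55
eef_pos: [0.5776, 0.0511, 0.0798]
tool_rot: [0.706, -0.001, 0.709, 0.001]
force: [-1.2, -0.9, 0.3]
opening: 1.0
```

send_rows(
  commands="0 0 0 0 0 0 0; 0 0 0 0 0 0 0; 0 0 0 0 0 0 0; 0 0 0 0 0 0 0; 0 0 0 0 0 0 0",
)

```text
time_s: 65.05
eef_pos: [0.5794, 0.0495, 0.0825]
tool_rot: [0.707, 0.0, 0.707, -0.0]
force: [-0.2, 0.3, -0.7]
opening: 0.995
```

```bash
python3 - <<'E'
from h import *
rep(.579,.0495,.0245); snap('wrist','w23'); snap('top','t23')
for q in plates('w23',.0245,500): print('w',np.round(q[:3],1),np.round(q[3],4))
for q in plates('t23',.0215): print('t',np.round(q[:3],1),np.round(q[3],4))
E
```

```text
pos [0.5794 0.0495 0.0825] F [-0.16  0.25 -0.74] open 0.995 lev [-0.01  0.04  0.01] go(tool) [ 0.058  -0.     -0.0005] t 65.05
w [283.4 235.3  38.8] [0.5777 0.0503 0.0245]
t [412.  242.4  10.3] [ 0.4384 -0.2992  0.0215]
t [444.7 229.4  10. ] [ 0.4715 -0.3852  0.0215]
```

send_rows(
  commands="0 0 0 0.03 0 0 0; 0 0 0 0.02 0 0 0; 0 0 0 0.008 0 0 0; 0 0 0 0 0 0 0.2; 0 0 0 0 0 0 0.5",
)

```text
time_s: 65.65
eef_pos: [0.5797, 0.0502, 0.0246]
tool_rot: [0.707, -0.0, 0.707, 0.0]
force: [-1.7, -0.2, 14.3]
opening: 0.69
```

send_rows(
  commands="0 0 0 0 0 0 0.6; 0 0 0 0 0 0 0.6; 0 0 0 0 0 0 0.6; 0 0 0 0 0 0 0.6; 0 0 0 0 0 0 0.6",
)

```text
time_s: 66.15
eef_pos: [0.5801, 0.0501, 0.025]
tool_rot: [0.708, -0.0, 0.706, 0.0]
force: [0.2, -0.6, 5.7]
opening: 0.682
```

send_rows(
  commands="0 0 0 -0.03 0 0 0.6; 0 0 0 -0.03 0 0 0.6; 0 0 0 -0.02 -0.0167 -0.0318 0.6; 0 0 0 0 -0.0167 -0.0318 0.6; 0 0 0 0 -0.0167 -0.0318 0.6",
)

```text
time_s: 66.65
eef_pos: [0.4832, -0.0007, 0.1047]
tool_rot: [0.708, -0.0, 0.707, 0.0]
force: [-0.2, -0.8, -1.0]
opening: 0.681
```

send_rows(
  commands="0 0 0 0 -0.0167 -0.0318 0.6; 0 0 0 0 -0.0167 -0.0318 0.6; 0 0 0 0.02 0 0 0.6; 0 0 0 0.02 0 0 0.6; 0 0 0 0 0 0 0.6",
)

```text
time_s: 67.15
eef_pos: [0.4183, -0.0338, 0.0625]
tool_rot: [0.706, 0.0, 0.708, 0.0]
force: [-1.5, 0.0, -0.4]
opening: 0.681
```

send_rows(
  commands="0 0 0 0 0 0 0.6; 0 0 0 0 0 0 0.6; 0 0 0 0 0 0 0.6; 0 0 0 0 0 0 0.6",
)

```text
time_s: 67.55
eef_pos: [0.4208, -0.0335, 0.0645]
tool_rot: [0.707, -0.0, 0.707, 0.0]
force: [-0.3, -0.4, -0.1]
opening: 0.68
```

```bash
python3 - <<'E'
from h import *
rep(.42,-.034,.021); snap('wrist','w24')
for q in plates('w24',.0215,300): print('w',np.round(q[:3],1),np.round(q[3],4))
E
```

```text
pos [ 0.4208 -0.0335  0.0645] F [-0.32 -0.36 -0.11] open 0.68 lev [0.04 0.06 0.01] go(tool) [ 0.0435 -0.0005 -0.0009] t 67.55
w [282.1 277.8  53.3] [ 0.4422 -0.0336  0.0215]
w [142.2 244.1  42.5] [ 0.4194 -0.1203  0.0215]
```

send_rows(
  commands="0 0 0 0.02 0 0 0.6; 0 0 0 0.014 0 0 0.6; 0 0 0 0.005 0 0 0.6; 0 0 0 0.003 0 0 0.6; 0 0 0 0 0 0 0.6",
)

```text
time_s: 68.1
eef_pos: [0.4204, -0.0335, 0.0222]
tool_rot: [0.707, -0.0, 0.707, 0.0]
force: [-0.1, -0.3, -0.5]
opening: 0.679
```

send_rows(
  commands="0 0 0 0 0 0 0.5; 0 0 0 0 0 0 0.3; 0 0 0 0 0 0 0.2; 0 0 0 0 0 0 0.2; 0 0 0 -0.02 0 0 0.2",
)

```text
time_s: 68.6
eef_pos: [0.4186, -0.0334, 0.0408]
tool_rot: [0.706, -0.0, 0.709, 0.0]
force: [-0.1, -0.2, 0.7]
opening: 0.8
```

send_rows(
  commands="0 0 0 -0.03 0 0 0.2; 0 0 0 -0.03 0 0 0; 0 0 0 -0.03 -0.031 0.01 0; 0 0 0 -0.03 -0.031 0.01 0; 0 0 0 -0.03 -0.031 0.01 0",
)

```text
time_s: 69.1
eef_pos: [0.4503, -0.1275, 0.1935]
tool_rot: [0.707, -0.001, 0.707, 0.0]
force: [1.1, 0.6, 0.0]
opening: 1.0
```

send_rows(
  commands="0 0 0 0 -0.031 0.01 0; 0 0 0 0 -0.031 0.01 0; 0 0 0 0 -0.031 0.01 0; 0 0 0 0 -0.031 0.01 0; 0 0 0 0 -0.033 0.01 0",
)

```text
time_s: 69.6
eef_pos: [0.5005, -0.2845, 0.192]
tool_rot: [0.707, -0.0, 0.707, 0.0]
force: [-0.4, 0.8, -0.3]
opening: 1.0
```

send_rows(
  commands="0 0 0 0 0 0 0; 0 0 0 0 0 0 0; 0 0 0 0 0 0 0; 0 0 0 0 0 0 0; 0 0 0 0 0 0 0",
)

```text
time_s: 70.1
eef_pos: [0.5005, -0.2825, 0.1921]
tool_rot: [0.707, -0.001, 0.707, 0.001]
force: [-0.0, -0.8, 0.2]
opening: 1.004
```

```bash
python3 - <<'E'
from h import *
rep(.437,-.299,.021); snap('wrist','w25'); snap('top','t25'); snap('scene','s25')
for q in plates('w25',.0215,300): print('w',np.round(q[:3],1),np.round(q[3],4))
for q in plates('t25',.0215): print('t',np.round(q[:3],1),np.round(q[3],4))
A=np.load('pics/w25.npy')[:,:,::-1]; B=np.load('pics/s25.npy')[180:350,70:290,::-1]
cv2.imwrite('pics/c25.png',np.hstack([cv2.resize(A,(400,300)),cv2.resize(B,(400,309),interpolation=cv2.INTER_CUBIC)[:300]]))
E
```

```text
pos [ 0.5005 -0.2825  0.1921] F [-0.01 -0.8   0.19] open 1.004 lev [ 0.12  0.   -0.01] go(tool) [ 0.1711 -0.0164 -0.0635] t 70.1
w [294.1 351.1  14.6] [ 0.6939 -0.2679  0.0215]
w [178.9 166.3  26.8] [ 0.4705 -0.3846  0.0215]
w [265.9 132.2  27.5] [ 0.4381 -0.2982  0.0215]
w [534.4 117.5  28. ] [ 0.4199 -0.0351  0.0215]
w [450.1 115.3  28.6] [ 0.4205 -0.1223  0.0215]
t [342.5 249.3  10. ] [ 0.4208 -0.1211  0.0215]
t [307.7 249.4  10.1] [ 0.4204 -0.0332  0.0215]
t [411.9 242.3  10.4] [ 0.4386 -0.2989  0.0215]
```

View pics/c25.png

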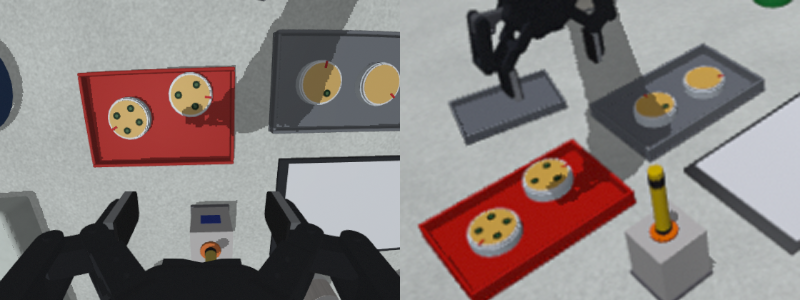

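send_rows(
  commands="0 0 0 0 -0.0075 -0.031 0.2; 0 0 0 0.03 -0.0075 -0.0305 0.2; 0 0 0 0.03 0 0 0.2; 0 0 0 0.03 0 0 0.2; 0 0 0 0.02 0 0 0.2",
)

```text
time_s: 70.75
eef_pos: [0.4378, -0.2983, 0.0803]
tool_rot: [0.707, 0.0, 0.708, 0.0]
force: [-1.0, 0.3, 0.4]
opening: 0.798
```

send_rows(
  commands="0 0 0 0 0 0 0.2; 0 0 0 0 0 0 0.2; 0 0 0 0 0 0 0.2; 0 0 0 0 0 0 0.2; 0 0 0 0 0 0 0.2",
)

```text
time_s: 71.25
eef_pos: [0.4396, -0.299, 0.083]
tool_rot: [0.708, -0.001, 0.707, -0.0]
force: [0.1, -0.1, -0.5]
opening: 0.801
```

```bash
python3 - <<'E'
from h import *
rep(.439,-.2985,.0215); snap('wrist','w26')
for q in plates('w26',.0215,300): print('w',np.round(q[:3],1),np.round(q[3],4))
A=np.load('pics/w26.npy')[100:370,100:460,::-1]; cv2.imwrite('pics/c26.png',cv2.resize(A,(800,600),interpolation=cv2.INTER_CUBIC))
E
```

```text
pos [ 0.4396 -0.299   0.083 ] F [ 0.09 -0.08 -0.5 ] open 0.801 lev [0.03 0.09 0.07] go(tool) [ 0.0615  0.0006 -0.0007] t 71.25
w [157.1 270.9  34.3] [ 0.4666 -0.3874  0.0215]
w [283.8 232.7  38.3] [ 0.4374 -0.298   0.0215]
w [534.8 209.1  39.4] [ 0.4207 -0.127   0.0215]
```

View pics/c26.png

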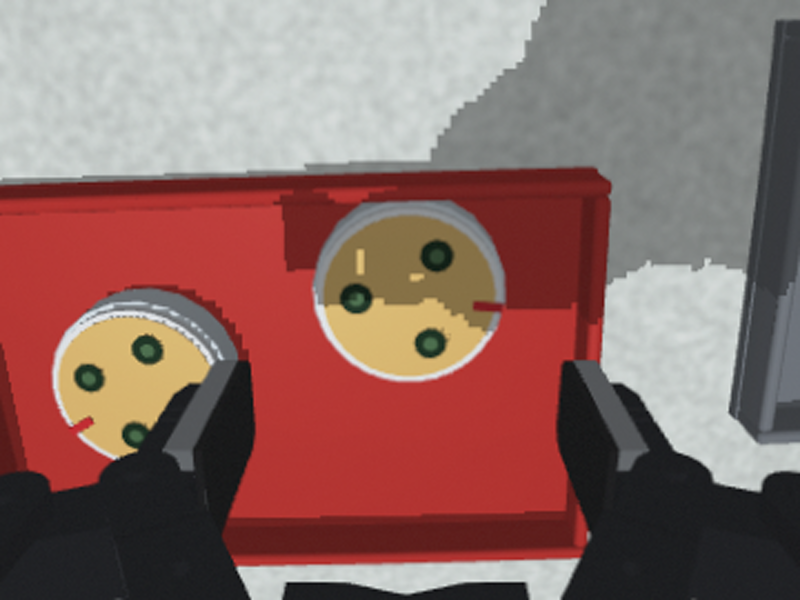

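send_rows(
  commands="0 0 0 0.02 0.0006 -0.0005 0.2; 0 0 0 0.015 0 0 0.2; 0 0 0 0 0 0 0.2; 0 0 0 0 0 0 0.2",
)

```text
time_s: 71.7
eef_pos: [0.4381, -0.2977, 0.0466]
tool_rot: [0.707, 0.0, 0.707, 0.001]
force: [0.4, 0.1, -0.2]
opening: 0.802
```

send_rows(
  commands="0 0 0 0.01 0 0 0.2; 0 0 0 0.009 0 0 0.2; 0 0 0 0.005 0 0 0.2; 0 0 0 0 0 0 0.2; 0 0 0 0 0 0 0.2",
)

```text
time_s: 72.2
eef_pos: [0.4384, -0.2979, 0.0228]
tool_rot: [0.707, -0.0, 0.707, 0.0]
force: [-1.2, 0.6, 0.0]
opening: 0.8
```

send_rows(
  commands="0 0 0 0 0 0 0.4; 0 0 0 0 0 0 0.6; 0 0 0 0 0 0 0.6; 0 0 0 0 0 0 0.6; 0 0 0 0 0 0 0.6",
)

```text
time_s: 72.7
eef_pos: [0.4386, -0.2981, 0.0236]
tool_rot: [0.707, -0.0, 0.707, 0.0]
force: [-2.1, 0.6, 5.3]
opening: 0.678
```

send_rows(
  commands="0 0 0 -0.015 0 0 0.6; 0 0 0 -0.015 0.001 0.011 0.6; 0 0 0 0 0.001 0.011 0.6; 0 0 0 0 0 0.011 0.6; 0 0 0 0 0 0 0.6",
)

```text
time_s: 73.2
eef_pos: [0.4734, -0.2955, 0.0529]
tool_rot: [0.708, -0.001, 0.707, 0.001]
force: [-0.2, -0.5, 0.3]
opening: 0.676
```

send_rows(
  commands="0 0 0 0 0 0 0.6; 0 0 0 0 0 0 0.6; 0 0 0 0 0 0 0.6; 0 0 0 0 0 0 0.6",
)

```text
time_s: 73.6
eef_pos: [0.4709, -0.296, 0.0527]
tool_rot: [0.707, 0.0, 0.707, 0.0]
force: [0.9, -0.4, -0.4]
opening: 0.681
```

```bash
python3 -c "
from h import *
rep(.472,-.297,.0225)"
```

```text
pos [ 0.4709 -0.296   0.0527] F [ 0.88 -0.39 -0.41] open 0.681 lev [ 0.01 -0.04 -0.02] go(tool) [ 0.0302 -0.001   0.0012] t 73.6
```

Lower, release, retreat up and back toward an open spot clear of the view.

send_rows(
  commands="0 0 0 0.015 0 0 0.6; 0 0 0 0.01 0 0 0.6; 0 0 0 0.0045 0 0 0.6; 0 0 0 0 0 0 0.6; 0 0 0 0 0 0 0.5",
)

```text
time_s: 74.1
eef_pos: [0.4702, -0.2955, 0.0235]
tool_rot: [0.706, 0.0, 0.708, 0.0]
force: [-4.8, 2.0, 12.2]
opening: 0.675
```

send_rows(
  commands="0 0 0 0 0 0 0.3; 0 0 0 0 0 0 0.2; 0 0 0 0 0 0 0.2; 0 0 0 -0.02 0 0 0.2; 0 0 0 -0.03 0 0 0.2",
)

```text
time_s: 74.6
eef_pos: [0.4698, -0.2949, 0.0718]
tool_rot: [0.706, 0.001, 0.708, 0.001]
force: [0.7, -0.1, -0.2]
opening: 0.799
```

send_rows(
  commands="0 0 0 -0.04 0 0 0; 0 0 0 -0.04 0 0 0; 0 0 0 -0.04 0 0 0; 0 0 0 0 0.035 0 0; 0 0 0 0 0.035 0 0",
)

```text
time_s: 75.1
eef_pos: [0.4722, -0.2267, 0.1949]
tool_rot: [0.708, 0.0, 0.706, -0.002]
force: [1.4, 1.2, -1.0]
opening: 1.0
```

send_rows(
  commands="0 0 0 0 0.035 0 0; 0 0 0 0 0.035 0 0; 0 0 0 0 0.035 0 0; 0 0 0 0 0.035 0 0; 0 0 0 0 0.035 0 0",
)

```text
time_s: 75.6
eef_pos: [0.4711, -0.0496, 0.1933]
tool_rot: [0.707, -0.0, 0.707, 0.0]
force: [0.7, 0.5, -0.4]
opening: 1.002
```

send_rows(
  commands="0 0 0 0 0.035 0 0; 0 0 0 0 0.035 0 0; 0 0 0 0 0.035 0 0; 0 0 0 0 0.035 0 0; 0 0 0 0 0.035 0 0",
)

```text
time_s: 76.1
eef_pos: [0.471, 0.1254, 0.1933]
tool_rot: [0.707, -0.0, 0.707, 0.0]
force: [0.5, -0.8, 0.4]
opening: 1.002
```

send_rows(
  commands="0 0 0 0 0.035 0 0; 0 0 0 0 0.035 0 0; 0 0 0 0 0.035 0 0; 0 0 0 0 0.035 0 0; 0 0 0 0 0 0 0",
)

```text
time_s: 76.6
eef_pos: [0.4697, 0.2703, 0.1937]
tool_rot: [0.707, -0.001, 0.707, 0.004]
force: [0.4, 0.3, 0.0]
opening: 1.002
```

send_rows(
  commands="0 0 0 0 0 0 0; 0 0 0 0 0 0 0; 0 0 0 0 0 0 0; 0 0 0 0 0 0 0; 0 0 0 0 0 0 0",
)

```text
time_s: 77.1
eef_pos: [0.4714, 0.2632, 0.1935]
tool_rot: [0.707, 0.0, 0.707, -0.0]
force: [-0.4, -0.1, -0.1]
opening: 1.002
```

```bash
python3 - <<'E'
from h import *
rep(.437,-.299,.021); snap('top','t27'); snap('scene','s27')
for q in plates('t27',.0215): print('t',np.round(q[:3],1),np.round(q[3],4))
a=np.load('pics/t27.npy')[:,:,::-1]; b=np.load('pics/t0.npy')[:,:,::-1]
c=np.load('pics/s27.npy')[160:370,70:290,::-1]
o=np.zeros((600,800,3),np.uint8); o[:300,:400]=cv2.resize(a,(400,300)); o[:300,400:]=cv2.resize(a[120:285,250:470],(400,300),interpolation=cv2.INTER_CUBIC); o[300:,:400]=cv2.resize(c,(400,300),interpolation=cv2.INTER_CUBIC); o[300:,400:]=cv2.resize(cv2.absdiff(a,b),(400,300)); cv2.imwrite('pics/c27.png',o)
E
```

```text
pos [0.4714 0.2632 0.1935] F [-0.42 -0.1  -0.12] open 1.002 lev [-0.06  0.01  0.02] go(tool) [ 0.1727 -0.5621 -0.0339] t 77.1
t [342.5 249.3  10. ] [ 0.4209 -0.121   0.0215]
t [307.7 249.4  10.1] [ 0.4204 -0.0332  0.0215]
t [444.8 229.5   9.9] [ 0.4713 -0.3853  0.0215]
t [410.7 229.6  10. ] [ 0.471  -0.2961  0.0215]
```

View pics/c27.png

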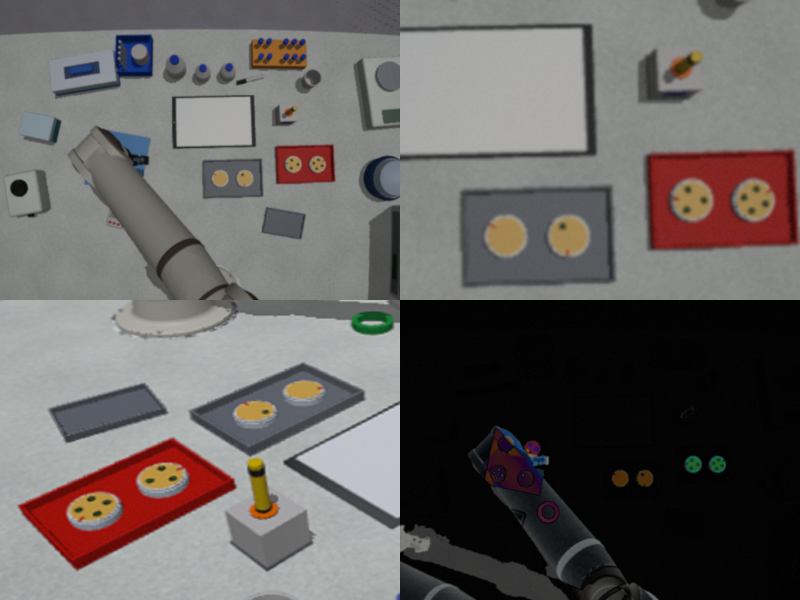

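```bash
python3 -c "
from h import *
print(ctrl.hand_in())"
```

```text
the job is handed in; nothing more can be done
None
```

The job is done and handed in after about 77 s of robot time.

- **Counting:** all four plates went from the mat to the light pad. I touched a1, then b1–b3, then c1–c4, clockwise from each red line; plate d has no colonies. The arm's height and the force readings put the nib 1.9 to 3.5 mm in on every dot. The weakest readings were b2, about 1.9 mm in, and c2, where the force was lower than its height implied. A longer reading on c3 agreed with the height, so I did not press either one again.
- **Sorting:** b and c are in the red tray, a and d in the larger grey tray, and the pen is back in its stand.
- **Disturbance:** plate b ended up about 3 cm away against the red tray's wall while I was working on plate a. I picked it up and set it back in place.
- **Last checks:** the final top and scene pictures show all four plates flat, separate and inside their trays, and the pen upright. Compared with the first picture, nothing else in view moved. The arm hid the tape roll and timer from the top camera, so I could not compare those two; it was never low near them.

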